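# Lay a keyed course on a fixture riser

### The arm

A 6-joint arm with a two-finger parallel gripper is mounted at the origin on a cart in front of the work surface, level with it; the furniture and walls round the work are solid. World frame = base frame: x ahead of the robot, y to its left, z up, the work surface at z = 0. Lengths are in mm, angles in rad, forces in N, time in s.
With the tool pointing down it reaches from about 225 to 875 mm from the base axis. Payload 3.4 kg.
Tool frame: the origin (TCP) lies between the finger pads; the fingertips stand 8 mm ahead of it and the grasp point (between the pads) lies 11 mm behind it; y points along the fingers, z is the direction in which the jaws open and shut, and the axes are right-handed (so a half turn about y gives the same grasp; the last joint's range is limited). The gripper opens to 85 mm and grips with 20 to 120 N. Pads are 22 mm wide; open, the fingers measure 114 mm over their backs; the gripper's body (76 mm by 85 mm) begins 54 mm behind the grasp point. The pads swing forward as they close: fully open they stand 13 mm farther back than shut.
Start: joints at [-1.222, 0.276, 1.505, -0, 1.361, -0.121], TCP at [260.311, -512.738, 239.328] pointing down, gripper open.
Joint ranges: [-2.89, 2.89], [-0.75, 2.08], [0.22, 2.7], [-1.18, 4.32], [0.11, 2.71], [-2.7, 2.7]. Speed limits (rad/s): [2.57, 2.57, 3.14, 3.14, 3.14, 3.14].

### API

Orientations are given as a rotation vector (axis times angle).
In Python, from cell import ctrl gives the robot as it stands. The module is installed in compiled form; this text tells all that it offers.
- The arm moves only by the shell command python3 -m pendant 'ROWS' [FORCE]. ROWS is JSON, a list of rows, each a list of 7 numbers: the shift along the tool's x, y, z in cm, then the turn, a rotation vector about the tool's x, y, z in rad, then the opening, from -1 (shut) to 1 (fully open). In form: [[tx, ty, tz, wx, wy, wz, claw], ...]. A call has 1 to 12 rows; each row is the pose to reach, as a shift and turn from the pose commanded when the call began, along the tool's axes at that moment; what a row does not reach only later rows make up. A row lasts 1/12 s, in which the tool goes at most 41.7 mm and 7.16 degrees, less where a joint would pass 70% of its speed; a pose out of reach is approached as far as the arm can. A call with a gripper value outside its range is refused whole. The fingers move at their own pace and stop on an object; FORCE is the grip in N (left out, the last holds). Time passes only in rows, so rows that repeat a pose let the fingers close. It gives the time, the measured TCP pose, the force and the opening at its end, in the units of the state.
- ctrl.observe(): the state, without advancing time (a new reading comes with each control period).
- ctrl.read_camera(name): name is "side" or "top" or "wrist"; returns a dict with "pixels" (420x560x3 uint8, blue, green, red), "mtx" (3x3 intrinsics, pixels), "R" (3x3) and "t" (3): a world point X has camera coordinates R X + t. Camera axes: x right, y down, z forward; pixel columns grow to the right and rows downward; lengths in mm; the calibration is good to about 2 mm. The wrist camera is an equidistant fisheye: a pixel r from the principal point sees the ray r / f radians off the axis. A picture is of the moment at which its call begins. There is no depth.
- ctrl.finish_job(): hands the job in, once; it reports no verdict.
The state is a dict: "time_s": time; "joint_positions": joint angles; "qvel": joint speeds; "tau": joint torques, N m; "eef_pos": TCP position; "ee_rot": TCP orientation; "wrist_force": force on the tool from outside, world axes, zero at the start; "wrist_torque": the same for the moment, N m; "width": finger opening in mm.
Only numpy, scipy, OpenCV 4.12 (cv2) and the standard library are available. Lean on these libraries where they do the work, as an engineer would, in place of code of your own. Each camera call takes 0.05 s, during which the arm holds its last target.

### The job

Build up the fixture riser by one course in running bond: lay the slotted block squarely over the slotted joint of the base and the plain block squarely over the other joint, each centred on its joint and in line with the base. Then take the T-key from its stand, drop it lengthwise through the slotted block into the base until its collar sits on the block, and turn it a quarter turn so that it locks with its bar straight across the blocks. Leave the gauge blocks and the bearing where they are.

Things in the scene. Friction and masses are not known exactly. Their poses are not given: they have to be found in the camera images.
- riser_base: fixed base: a row (along its y) of three bare aluminium blocks, each 60 long, 44 wide, 24 high, with 4 mm gaps, on a dark steel plate 216 x 56 x 6 mm with screws at its ends. Origin under its middle; x across the row, z up
- keyed_joint (a point): the base's slotted joint (left one seen from the robot), its centre on the top face, 30 mm above the table; axes as the base. Here two blocks share a slot 32 mm long (y), 16 mm wide (x) and 8 mm deep; below it is a cavity 38 x 34 mm, 16 mm deep, where the key's foot can turn
- plain_joint (a point): the base's other joint (right one seen from the robot), a bare 4 mm gap, 64 mm from keyed_joint along the base's -y: its centre on the top face, 30 mm above the table; axes as the base
- slotted_block_centre (a point): centre (half-way up) of the loose aluminium block with a slot right through, top to bottom: 60 mm long (y), 44 wide (x), 24 high (z up); slot in its middle, 32 mm (y) by 16 mm (x). About 0.14 kg, flat on the table. Either way round fits. Laid at the base's pitch, the two blocks have 4 mm between them
- plain_block_centre (a point): centre (half-way up) of the loose solid aluminium block, 60 mm long (y), 44 wide (x), 24 high (z up), about 0.17 kg, flat on the table. Either way round fits
- key_grip (a point): centre of the grip bar (34 mm long in y, 10 thick in x, 16 high) on top of the steel T-key, 0.08 kg. A collar of 26 mm diameter lies 8 to 13 mm below this point. The key hangs upright by its collar, with 2 mm play, in a fixed grey stand (46 x 54, 46 high). With the collar on the laid slotted block this point is 37 mm above the base's top face; it turns freely either way
- key_foot (a point): middle of the underside of the T-key's foot, 55 mm below key_grip. The foot is 24 mm long (y, parallel to the bar), 9 thick (x), 7 high; a round shank of 9 mm joins it to the collar
- gauge_block_a: bystander: small steel gauge block 36 x 15 x 12 mm lying among the work (origin under its middle)
- gauge_block_b: bystander: steel gauge block 19 x 36 x 30 mm (origin under its middle)
- bearing: bystander: ball bearing, 35 mm diameter, 11 mm high, lying flat (origin under its middle)
Things that resemble listed ones, but are neither listed nor needed, are in the scene too. Leave any blue or red look-alike of the part that bears slotted_block_centre alone.

How it is judged (in metres and radians):
On the way, in this order (a step that is already met when the one before it is completed fails the run):
1. both blocks lie flat on the base, each centred over its joint and in line with it (horizontal distance between slotted_block_centre and keyed_joint below 0.007 m and z of slotted_block_centre in the frame of keyed_joint between 0.009 and 0.015 m and angle between the y axis of slotted_block_centre and the y axis of keyed_joint, either way round below 0.1 rad and angle between each of slotted_block_centre, plain_block_centre's own z axis and vertical below 0.05 rad and horizontal distance between plain_block_centre and plain_joint below 0.007 m and z of plain_block_centre in the frame of plain_joint between 0.009 and 0.015 m and angle between the y axis of plain_block_centre and the y axis of plain_joint, either way round below 0.1 rad), for 0.2 s.
2. the T-key is down through the slotted block and the base's slot, lengthwise (horizontal distance between slotted_block_centre and keyed_joint below 0.007 m and z of slotted_block_centre in the frame of keyed_joint between 0.009 and 0.015 m and angle between the y axis of slotted_block_centre and the y axis of keyed_joint, either way round below 0.1 rad and angle between slotted_block_centre's own z axis and vertical below 0.05 rad and horizontal distance between key_grip and keyed_joint below 0.009 m and z of key_grip in the frame of keyed_joint between 0.033 and 0.04 m and angle between key_grip's own z axis and vertical below 0.1 rad and angle between the y axis of key_grip and the y axis of keyed_joint, either way round below 0.45 rad), for 0.1 s.
At the end, for the whole second after the job is handed in: Blocks flat on the base (height within 3 mm), within 7 mm of their joints' centres, in line within 0.1 rad; key upright in the slotted block, collar down within 4 mm, within 9 mm of the joint's centre, its bar turned at least 1.25 rad from lengthwise (all of step 1 and horizontal distance between key_grip and keyed_joint below 0.009 m and z of key_grip in the frame of keyed_joint between 0.033 and 0.04 m and angle between key_grip's own z axis and vertical below 0.1 rad and angle between the y axis of key_grip and the y axis of keyed_joint, either way round above 1.25 rad); the robot touches nothing.
It fails at once if a gauge block or the bearing is moved by more than 2 cm (distance of any of gauge_block_a, gauge_block_b, bearing from where it was at the start of the episode above 0.02 m).
It also fails if it takes over 67 s, if anything falls off the work surface, if the arm or the gripper's body presses on something with over 40 N, if the wrist force passes 120 N, or if a joint passes its speed limit or range.

## Working session

There is one attempt and no reset: what is moved stays moved. The work goes in short steps, Python scripts to look and compute and a shell command to move; the robot and the scene stay as the last step left them, time stands still between calls to the robot, and variables do not carry over. Pictures are saved under pics/ and viewed, and the job is handed in when it is done.

```bash
mkdir -p pics; ls
cat > h.py <<'E'
import numpy as np,cv2
from cell import ctrl
def snap(n,f):
    c=ctrl.read_camera(n); cv2.imwrite(f,c["pixels"]); np.savez(f.replace('.png','.npz'),**{k:np.array(c[k]) for k in c}); return c
E
python3 - <<'E'
from h import *
s=ctrl.observe(); print({k:np.round(v,3).tolist() for k,v in s.items()})
for n in("top","side","wrist"):
    c=snap(n,f"pics/{n}0.png"); print(n,np.round(c["mtx"],1).tolist(),np.round(c["R"],3).tolist(),np.round(c["t"],1))
E
```

```text
pics
{'time_s': 0.0, 'joint_positions': [-1.222, 0.277, 1.506, -0.0, 1.361, -0.121], 'qvel': [0.001, -0.0, -0.001, 0.0, -0.001, -0.001], 'tau': [0.003, -41.677, -24.58, -0.0, 0.011, 0.0], 'eef_pos': [260.109, -512.206, 238.429], 'ee_rot': [-0.469, 1.962, -1.958], 'wrist_force': [0.083, 1.136, -0.396], 'wrist_torque': [-0.007, -0.002, 0.012], 'width': 85.479}
top [[393.9, 0.0, 281.8], [0.0, 393.9, 207.2], [0.0, 0.0, 1.0]] [[-0.01, -1.0, -0.009], [-0.988, 0.011, -0.153], [0.153, 0.007, -0.988]] [-189.2  491.4  836.4]
side [[487.8, 0.0, 278.5], [0.0, 487.8, 213.0], [0.0, 0.0, 1.0]] [[0.927, -0.374, -0.016], [-0.161, -0.36, -0.919], [0.338, 0.855, -0.393]] [-531.    83.9  866.5]
wrist [[325.2, 0.0, 276.4], [0.0, 325.2, 204.9], [0.0, 0.0, 1.0]] [[0.452, -0.892, -0.001], [-0.842, -0.427, 0.329], [-0.294, -0.147, -0.944]] [-576.   -42.3  381.7]
```

View pics/top0.png

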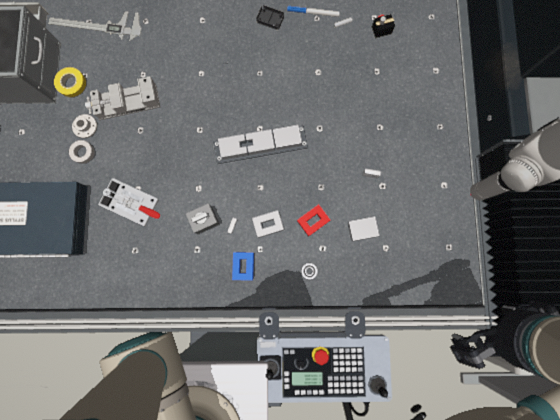

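View pics/side0.png

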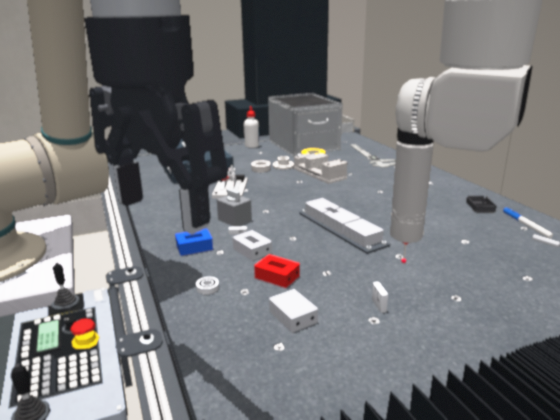

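View pics/wrist0.png

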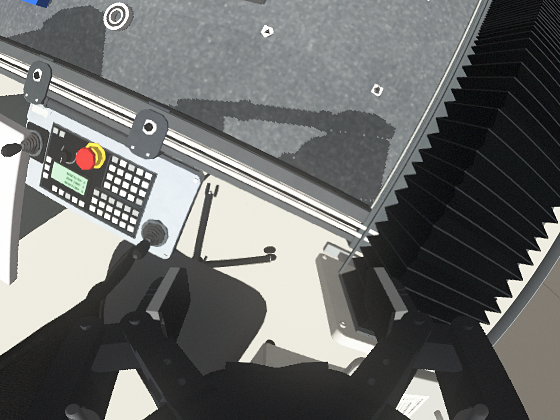

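```bash
cat >> h.py <<'E'
def proj(c,X):
    X=np.atleast_2d(np.array(X,float)); p=X@c["R"].T+c["t"]; q=p@c["mtx"].T; return q[:,:2]/q[:,2:]
def ray(c,uv,z):
    uv=np.atleast_2d(np.array(uv,float)); d=np.c_[uv,np.ones(len(uv))]@np.linalg.inv(c["mtx"]).T@c["R"]; o=-c["R"].T@c["t"]
    s=(z-o[2])/d[:,2]; return o+d*s[:,None]
E
python3 - <<'E'
from h import *
c=np.load("pics/top0.npz")
print(proj(c,[[0,0,0],[260,-512,238]]))
i=c["pixels"]
cv2.imwrite("pics/c1.png",cv2.resize(i[115:170,205:315],None,fx=7,fy=7,interpolation=cv2.INTER_CUBIC))
cv2.imwrite("pics/c2.png",cv2.resize(i[200:285,180:290],None,fx=7,fy=7,interpolation=cv2.INTER_CUBIC))
cv2.imwrite("pics/c3.png",cv2.resize(i[160:285,290:390],None,fx=4.8,fy=4.8,interpolation=cv2.INTER_CUBIC))
E
```

```text
[[192.66916905 438.60892918]
 [478.33023641 326.00783704]]
```

View pics/c1.png

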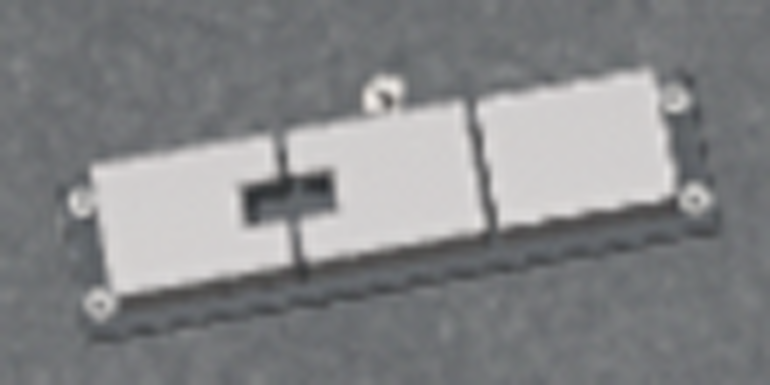

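View pics/c2.png

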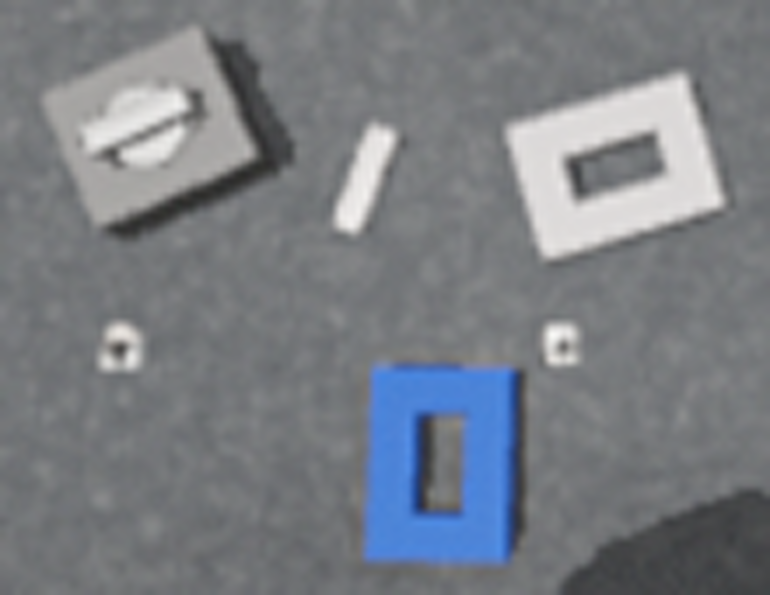

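View pics/c3.png

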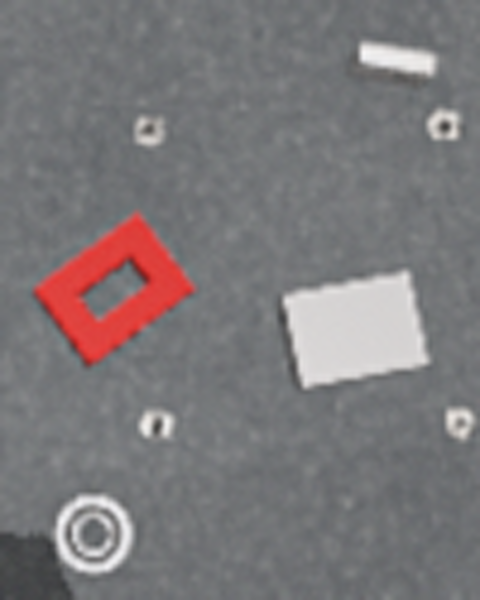

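```bash
cat >> h.py <<'E'
from scipy.optimize import least_squares
def fit(c,uv,loc,z,w=None):
    loc=np.array(loc,float);uv=np.array(uv,float)
    def f(p):
        s,k=np.sin(p[2]),np.cos(p[2]); X=np.c_[p[0]+k*loc[:,0]-s*loc[:,1],p[1]+s*loc[:,0]+k*loc[:,1],np.full(len(loc),z) if np.isscalar(z) else z]
        return (proj(c,X)-uv).ravel()
    m=ray(c,uv.mean(0),np.mean(z))[0]
    best=min((least_squares(f,[m[0],m[1],a]) for a in(-.6,0,.6)),key=lambda r:r.cost)
    return best.x,np.abs(best.fun).max()
def rect(lx,ly): # order TL,TR,BR,BL in top picture (up=+x,left=+y)
    return [[lx/2,ly/2],[lx/2,-ly/2],[-lx/2,-ly/2],[-lx/2,ly/2]]
E
python3 - <<'E'
from h import *
c=np.load("pics/top0.npz")
m=lambda pts,s,o:(np.array(pts,float)+.5)/s-.5+np.array(o)
B=m([(92,165),(655,68),(675,195),(112,297),(280,130),(300,275),(472,100),(490,235),(290,198)],7,(205,115))
print("base",fit(c,B,rect(44,188)+[[22,32],[-22,32],[22,-32],[-22,-32],[0,32]],30))
print("slot",fit(c,m([(507,127),(687,72),(727,205),(550,260)],7,(180,200)),rect(44,60),24))
print("plain",fit(c,m([(283,296),(408,270),(428,362),(303,388)],4.8,(290,160)),rect(44,60),24))
for lx,ly in((46,54),(54,46)): print("stand",fit(c,m([(42,97),(203,27),(265,158),(105,230)],7,(180,200)),rect(lx,ly),46))
print("key",fit(c,m([(80,130),(190,85),(200,107),(92,155)],7,(180,200)),rect(10,34),67))
print("gaugeA",ray(c,m([(365,180)],7,(180,200)),12), "bear",ray(c,m([(93,533)],4.8,(290,160)),11),"gB",ray(c,m([(397,58)],4.8,(290,160)),30))
E
```

```text
base (array([ 6.45601660e+02, -1.44923071e+02,  1.66142653e-01]), np.float64(1.6793561298486566))
slot (array([ 4.55360508e+02, -1.62783268e+02,  2.92034679e-01]), np.float64(0.31061761799901433))
plain (array([ 4.42121755e+02, -3.76366393e+02,  1.86544719e-01]), np.float64(0.3261512071952666))
stand (array([ 4.66412919e+02, -1.86374735e+01,  4.31279383e-01]), np.float64(0.5206020461195351))
stand (array([ 4.66452222e+02, -1.85979297e+01,  4.37187822e-01]), np.float64(2.454623797163123))
key (array([ 4.66337414e+02, -1.90071131e+01,  4.04157114e-01]), np.float64(0.685307661249567))
gaugeA [[452.9788157  -80.31390629  12.        ]] bear [[ 349.67265049 -253.41732025   11.        ]] gB [[ 569.37885803 -400.04189014   30.        ]]
```

```bash
cat >> h.py <<'E'
from scipy.spatial.transform import Rotation as Ro
def plan(x,y,z,a,p0=None):
    """jaw direction (tool z) at world angle a, tool y down"""
    s=ctrl.observe(); R0=Ro.from_rotvec(s["ee_rot"]); p=np.array(s["eef_pos"])
    zt=np.array([np.cos(a),np.sin(a),0]); yt=np.array([0,0,-1.]); T=Ro.from_matrix(np.c_[np.cross(yt,zt),yt,zt])
    sh=R0.inv().apply(np.array([x,y,z])-p)/10; w=(R0.inv()*T).as_rotvec()
    zc=R0.apply([0,0,1]); print("pos",np.round(p,1),"jaw ang",round(np.arctan2(zc[1],zc[0]),4),"width",round(s["width"],1),"F",np.round(s["wrist_force"],1),"t",s["time_s"])
    print("shift cm",np.round(sh,2),"w",np.round(w,3), "rows>=",round(max(np.linalg.norm(sh)*10/41.7,np.linalg.norm(w)/.125),1))
def wproj(c,X):
    X=np.atleast_2d(np.array(X,float)); p=X@c["R"].T+c["t"]; K=c["mtx"]
    r=np.hypot(p[:,0],p[:,1]); th=np.arctan2(r,p[:,2]); return np.c_[K[0,2]+K[0,0]*th*p[:,0]/r,K[1,2]+K[1,1]*th*p[:,1]/r]
def wfit(c,uv,loc,z,init):
    loc=np.array(loc,float);uv=np.array(uv,float)
    def f(p):
        s,k=np.sin(p[2]),np.cos(p[2]); X=np.c_[p[0]+k*loc[:,0]-s*loc[:,1],p[1]+s*loc[:,0]+k*loc[:,1],np.full(len(loc),z)]
        return (wproj(c,X)-uv).ravel()
    b=least_squares(f,init); return np.round(b.x,3),np.round(b.fun.reshape(-1,2),1).tolist()
E
python3 - <<'E'
from h import *
plan(442,-376,150,.187)
c=np.load("pics/wrist0.npz"); print("cam",-c["R"].T@c["t"])
E
```

```text
pos [ 260.2 -512.3  238.7] jaw ang -1.101 width 85.4 F [-0.7  0.2  0.9] t 0.15
shift cm [-22.38   8.87  -3.91] w [ 1.000e-03 -1.288e+00 -1.000e-03] rows>= 10.3
cam [ 336.83009345 -475.70046321  373.54879732]
```

```bash
python3 -m pendant '[[-22.4,8.9,-3.9,0,-1.288,0,1],[-22.4,8.9,-3.9,0,-1.288,0,1],[-22.4,8.9,-3.9,0,-1.288,0,1],[-22.4,8.9,-3.9,0,-1.288,0,1],[-22.4,8.9,-3.9,0,-1.288,0,1],[-22.4,8.9,-3.9,0,-1.288,0,1],[-22.4,8.9,-3.9,0,-1.288,0,1],[-22.4,8.9,-3.9,0,-1.288,0,1],[-22.4,8.9,-3.9,0,-1.288,0,1],[-22.4,8.9,-3.9,0,-1.288,0,1],[-22.4,8.9,-3.9,0,-1.288,0,1],[-22.4,8.9,-3.9,0,-1.288,0,1]]'; python3 -m pendant '[[0,0,0,0,0,0,1],[0,0,0,0,0,0,1]]'
python3 - <<'E'
from h import *
plan(442,-376,150,.187)
c=snap("wrist","pics/w1.png")
print(wproj(c,[[442,-376,24],[450,-163,24]]))
plan(442,-376,150,.187)
E
```

```text
time_s: 1.15
eef_pos: [442.3, -376.3, 150.0]
ee_rot: [-1.292, 1.07, -1.069]
wrist_force: [-0.5, -0.0, -0.7]
width: 85.4
time_s: 1.32
eef_pos: [442.3, -376.5, 150.2]
ee_rot: [-1.291, 1.071, -1.071]
wrist_force: [0.6, -0.0, -1.2]
width: 85.4
pos [ 442.3 -376.5  150.2] jaw ang 0.1859 width 85.4 F [ 0.6 -0.  -1.2] t 1.3167
shift cm [-0.05  0.02 -0.02] w [ 0.    -0.001 -0.   ] rows>= 0.0
[[275.65861916 195.43294994]
 [333.69831251 -47.28950445]]
pos [ 442.3 -376.5  150.2] jaw ang 0.1861 width 85.5 F [ 0.2 -0.1 -0.2] t 1.3667
shift cm [-0.06  0.02 -0.02] w [ 0.    -0.001 -0.   ] rows>= 0.0
```

View pics/w1.png

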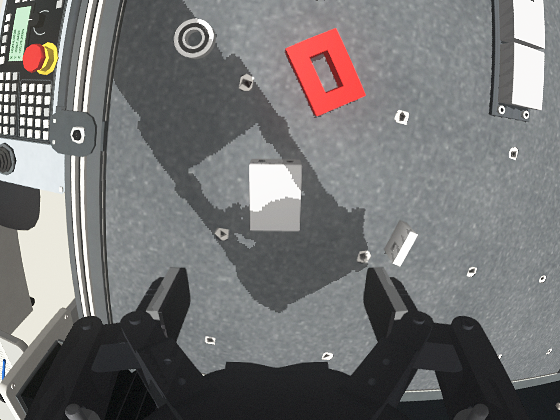

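Run:
```python
from h import *
c=np.load("pics/w1.npz");i=c["pixels"]
cv2.imwrite("pics/w1c.png",cv2.resize(i[150:240,235:315],None,fx=6.5,fy=6.5,interpolation=cv2.INTER_CUBIC))
```

```text
(no output)
```

View pics/w1c.png

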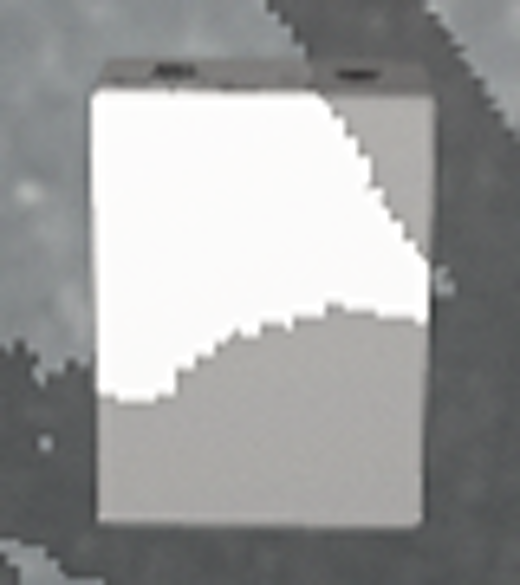

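Run:
```python
from h import *
c=np.load("pics/w1.npz")
uv=(np.array([(91,90),(433,92),(422,523),(97,521)])+.5)/6.5-.5+[235,150]
print(wfit(c,uv,[[-22,30],[22,30],[22,-30],[-22,-30]],24,[442,-376,.19]))
```

```text
(array([ 4.41578e+02, -3.78280e+02,  1.78000e-01]), [[-0.5, -0.5], [0.5, -0.4], [0.1, 0.5], [-0.0, 0.5]])
```

Run:
```python
from h import *
plan(441.6,-378,10,.178)
```

```text
pos [ 442.3 -376.5  150.2] jaw ang 0.1861 width 85.5 F [ 0.2 -0.1 -0.2] t 1.3667
shift cm [ 0.13 14.02 -0.1 ] w [ 0.     0.008 -0.   ] rows>= 3.4
```

```bash
python3 -m pendant '[[0.13,4,-0.1,0,0.008,0,1],[0.13,8,-0.1,0,0.008,0,1],[0.13,11,-0.1,0,0.008,0,1],[0.13,13,-0.1,0,0.008,0,1],[0.13,14,-0.1,0,0.008,0,1],[0.13,14,-0.1,0,0.008,0,0],[0.13,14,-0.1,0,0.008,0,-0.5],[0.13,14,-0.1,0,0.008,0,-1],[0.13,14,-0.1,0,0.008,0,-1],[0.13,14,-0.1,0,0.008,0,-1]]' 50; python3 -m pendant '[[0,0,0,0,0,0,-1],[0,0,0,0,0,0,-1],[0,0,0,0,0,0,-1]]'
```

```text
time_s: 2.2
eef_pos: [442.8, -379.3, 12.4]
ee_rot: [-1.289, 1.073, -1.08]
wrist_force: [-0.9, 0.4, 4.4]
width: 43.0
time_s: 2.45
eef_pos: [442.8, -379.3, 12.4]
ee_rot: [-1.289, 1.073, -1.08]
wrist_force: [-0.7, -0.1, 6.2]
width: 42.9
```

```bash
python3 -m pendant '[[0,-2,0,0,0,0,-1],[0,-6,0,0,0,0,-1],[0,-10,0,0,0,0,-1],[0,-14,0,0,0,0,-1],[0,-14,0,0,0,0,-1],[0,-14,0,0,0,0,-1]]'
python3 - <<'E'
from h import *
plan(651,-176.5,150,.166)
E
```

```text
time_s: 2.95
eef_pos: [442.9, -379.3, 153.7]
ee_rot: [-1.29, 1.07, -1.083]
wrist_force: [-0.1, 0.1, -1.8]
width: 43.1
pos [ 442.9 -379.3  153.7] jaw ang 0.179 width 43.1 F [-0.1  0.1 -1.8] t 2.95
shift cm [-16.25   0.37  24.08] w [-0.004  0.013  0.006] rows>= 7.0
```

```bash
python3 -m pendant '[[-2,0.4,3,0,0.013,0,-1],[-4.5,0.4,6.5,0,0.013,0,-1],[-7,0.4,10.3,0,0.013,0,-1],[-9.5,0.4,14,0,0.013,0,-1],[-12,0.4,17.8,0,0.013,0,-1],[-14.2,0.4,21,0,0.013,0,-1],[-15.5,0.4,23,0,0.013,0,-1],[-16.25,0.4,24.1,0,0.013,0,-1],[-16.25,0.4,24.1,0,0.013,0,-1],[-16.25,0.4,24.1,0,0.013,0,-1],[-16.25,0.4,24.1,0,0.013,0,-1]]'
python3 - <<'E'
from h import *
plan(651,-176.5,150,.166)
c=snap("wrist","pics/w2.png")
c=snap("top","pics/t2.png")
E
```

```text
time_s: 3.87
eef_pos: [648.2, -175.9, 145.1]
ee_rot: [-1.285, 1.089, -1.085]
wrist_force: [0.1, -0.2, -1.2]
width: 43.1
pos [ 648.2 -175.9  145.1] jaw ang 0.1655 width 43.1 F [ 0.1 -0.2 -1.2] t 3.8667
shift cm [ 0.1  -0.49  0.27] w [ 0.003 -0.001 -0.001] rows>= 0.1
```

View pics/w2.png

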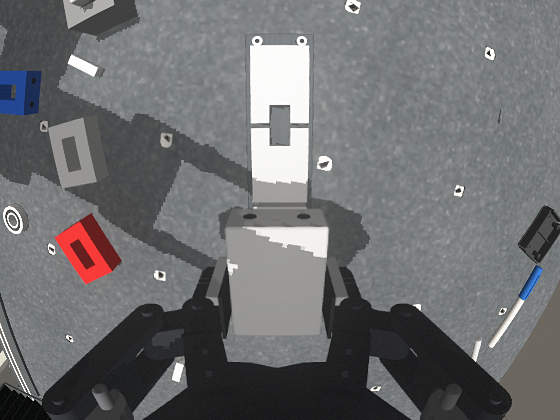

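Run:
```python
from h import *
c=np.load("pics/w2.npz");i=c["pixels"]
cv2.imwrite("pics/w2c.png",cv2.resize(i[25:215,235:325],None,fx=3.1*1,fy=3.1,interpolation=cv2.INTER_CUBIC))
cv2.imwrite("pics/w2d.png",cv2.resize(i[200:345,210:345],None,fx=4,fy=4,interpolation=cv2.INTER_CUBIC))
```

```text
(no output)
```

View pics/w2c.png

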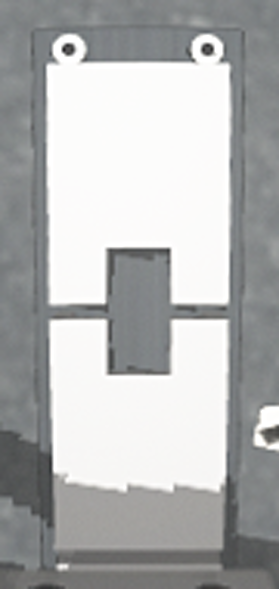

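View pics/w2d.png

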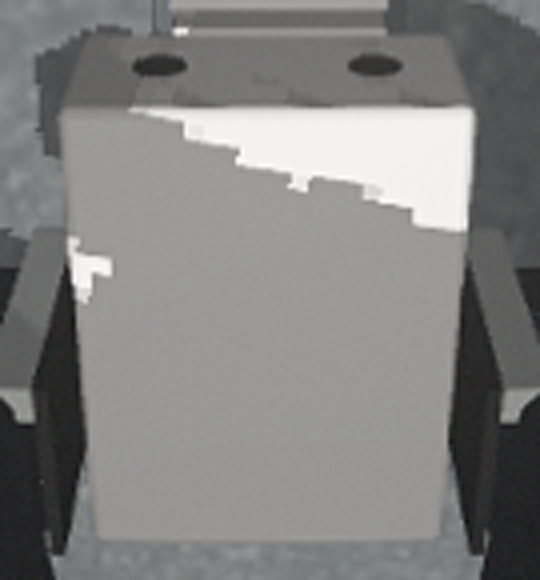

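Run:
```python
from h import *
c=np.load("pics/w2.npz")
uv=(np.array([(46,63),(231,63),(107,249),(171,249),(171,375),(107,375),(49,312),(228,312)])+.5)/3.1-.5+[235,25]
print(wfit(c,uv,[[-22,94],[22,94],[-8,48],[8,48],[8,16],[-8,16],[-22,32],[22,32]],30,[645,-145,.166]))
ub=(np.array([(62,108),(474,108),(440,538),(98,536)])+.5)/4-.5+[210,200]
for z in (154.7,156.7,158.7):
  print(wfit(c,ub,[[-22,30],[22,30],[22,-30],[-22,-30]],z,[648,-176,.166]))
```

```text
(array([ 6.45976e+02, -1.47313e+02,  1.67000e-01]), [[0.5, 0.5], [-0.5, 0.5], [-0.3, -0.5], [0.2, -0.5], [-0.0, 0.0], [-0.1, 0.0], [0.3, 0.0], [-0.1, 0.0]])
(array([ 6.48887e+02, -1.76054e+02,  1.66000e-01]), [[-0.5, -0.1], [0.6, -0.1], [0.4, 0.1], [-0.5, 0.5]])
(array([ 6.48711e+02, -1.74971e+02,  1.66000e-01]), [[-1.4, -0.7], [1.5, -0.7], [1.0, 1.1], [-1.1, 1.5]])
(array([ 6.48536e+02, -1.73894e+02,  1.66000e-01]), [[-2.3, -1.2], [2.4, -1.2], [1.6, 2.1], [-1.7, 2.5]])
```

View pics/t2.png

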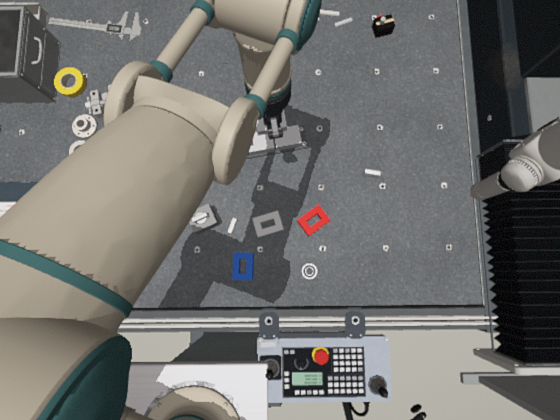

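Run:
```python
from h import *
plan(651.2,-179.3,75,.167)
```

```text
pos [ 648.4 -176.5  145.9] jaw ang 0.1642 width 42.8 F [ 0.4 -0.2 -1.1] t 3.9667
shift cm [0.32 7.09 0.24] w [ 0.002 -0.003 -0.   ] rows>= 1.7
```

```bash
python3 -m pendant '[[0.3,2.5,0.24,0,-0.003,0,-1],[0.3,5,0.24,0,-0.003,0,-1],[0.32,6.5,0.24,0,-0.003,0,-1],[0.32,7.1,0.24,0,-0.003,0,-1],[0.32,7.1,0.24,0,-0.003,0,-1],[0.32,7.1,0.24,0,-0.003,0,-1],[0.32,7.1,0.24,0,-0.003,0,-1]]'
python3 - <<'E'
from h import *
plan(651.2,-179.3,43,.167)
snap("wrist","pics/w3.png")
plan(651.2,-179.3,43,.167)
E
```

```text
time_s: 4.55
eef_pos: [653.5, -178.8, 76.9]
ee_rot: [-1.283, 1.082, -1.086]
wrist_force: [0.1, 0.3, -1.1]
width: 43.2
pos [ 653.5 -178.8   76.9] jaw ang 0.1683 width 43.2 F [ 0.1  0.3 -1.1] t 4.55
shift cm [ 0.    3.39 -0.25] w [-0.002  0.001  0.002] rows>= 0.8
pos [ 653.7 -178.7   77. ] jaw ang 0.1685 width 42.6 F [-0.1  0.4 -1.3] t 4.6
shift cm [ 0.01  3.4  -0.26] w [-0.003  0.002  0.002] rows>= 0.8
```

View pics/w3.png

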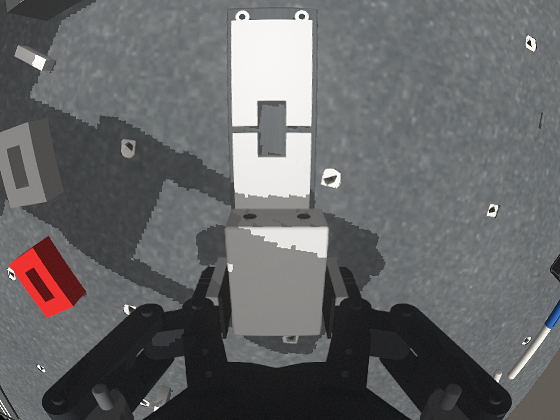

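```bash
python3 -m pendant '[[0,0.9,-0.25,0,0,0,-1],[0,1.5,-0.25,0,0,0,-1],[0,2.2,-0.25,0,0,0,-1],[0,2.2,-0.25,0,0,0,-1],[0,2.2,-0.25,0,0,0,-1]]'
python3 - <<'E'
from h import *
plan(651.2,-179.3,43,.167)
snap("wrist","pics/w4.png")
plan(651.2,-179.3,43,.167)
c=np.load("pics/w4.npz");i=c["pixels"]
cv2.imwrite("pics/w4c.png",cv2.resize(i[0:350,200:350],None,fx=1.7,fy=1.7,interpolation=cv2.INTER_CUBIC))
E
```

```text
time_s: 5.02
eef_pos: [649.7, -178.1, 52.4]
ee_rot: [-1.285, 1.085, -1.082]
wrist_force: [0.9, 0.5, -1.1]
width: 42.9
pos [ 649.7 -178.1   52.4] jaw ang 0.1691 width 42.9 F [ 0.9  0.5 -1.1] t 5.0167
shift cm [0.14 0.93 0.13] w [ 0.002  0.002 -0.001] rows>= 0.2
pos [ 650.2 -178.3   52.8] jaw ang 0.169 width 43.0 F [ 0.7 -0.1 -1.2] t 5.0667
shift cm [0.12 0.98 0.09] w [ 0.001  0.002 -0.   ] rows>= 0.2
```

View pics/w4c.png

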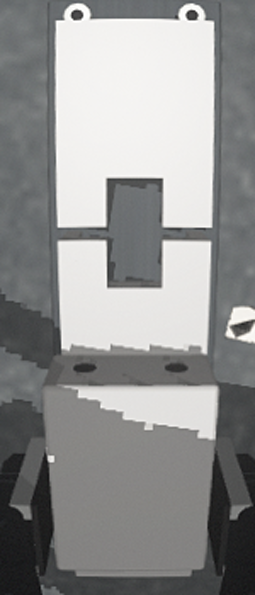

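```bash
python3 -m pendant '[[0.12,0.3,0.1,0,0,0,-1],[0.12,0.6,0.1,0,0,0,-1],[0.12,0.6,0.1,0,0,0,-1],[0.12,0.6,0.1,0,0,0,-1]]'
python3 - <<'E'
from h import *
plan(651.2,-179.3,43,.167)
snap("wrist","pics/w5.png")
plan(651.2,-179.3,43,.167)
c=np.load("pics/w5.npz");i=c["pixels"]
cv2.imwrite("pics/w5c.png",cv2.resize(i[0:350,200:350],None,fx=1.7,fy=1.7,interpolation=cv2.INTER_CUBIC))
E
```

```text
time_s: 5.4
eef_pos: [651.4, -179.3, 47.0]
ee_rot: [-1.285, 1.084, -1.083]
wrist_force: [0.7, -0.3, -1.1]
width: 42.8
pos [ 651.4 -179.3   47. ] jaw ang 0.169 width 42.8 F [ 0.7 -0.3 -1.1] t 5.4
shift cm [-0.01  0.4  -0.01] w [ 0.     0.002 -0.   ] rows>= 0.1
pos [ 651.5 -179.4   47.2] jaw ang 0.169 width 43.0 F [-0.6  0.1 -1.8] t 5.45
shift cm [-0.02  0.42 -0.03] w [0.    0.002 0.   ] rows>= 0.1
```

View pics/w5c.png

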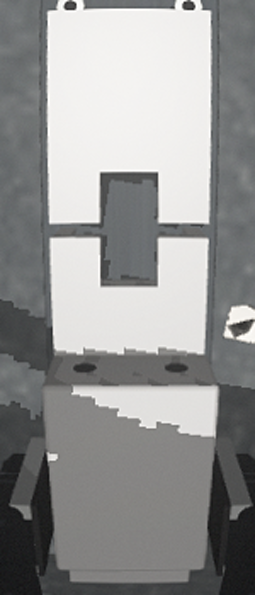

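```bash
python3 -m pendant '[[0,0.2,0,0,0,0,-1],[0,0.35,0,0,0,0,-1],[0,0.45,0,0,0,0,-1],[0,0.45,0,0,0,0,-1]]'
python3 - <<'E'
from h import *
plan(651.2,-179.3,43,.167)
snap("wrist","pics/w6.png")
plan(651.2,-179.3,43,.167)
c=np.load("pics/w6.npz");i=c["pixels"]
cv2.imwrite("pics/w6c.png",cv2.resize(i[90:345,220:335],None,fx=2.3,fy=2.3,interpolation=cv2.INTER_CUBIC))
E
```

```text
time_s: 5.78
eef_pos: [651.4, -179.4, 42.6]
ee_rot: [-1.285, 1.084, -1.084]
wrist_force: [-0.0, -0.2, -1.7]
width: 42.7
pos [ 651.4 -179.4   42.6] jaw ang 0.169 width 42.7 F [-0.  -0.2 -1.7] t 5.7833
shift cm [-0.01 -0.04 -0.02] w [ 0.     0.002 -0.   ] rows>= 0.0
pos [ 651.4 -179.4   42.7] jaw ang 0.169 width 43.0 F [ 0.  -0.2 -1.1] t 5.8333
shift cm [-0.01 -0.03 -0.02] w [ 0.     0.002 -0.   ] rows>= 0.0
```

View pics/w6c.png

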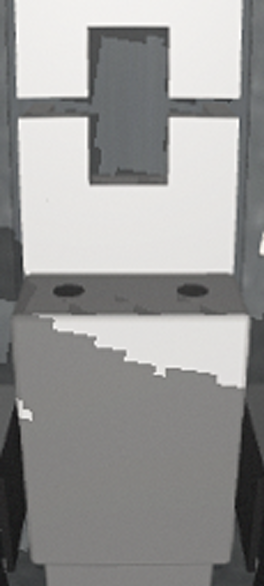

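```bash
python3 -m pendant '[[0,0.1,0,0,0,0,-1],[0,0.2,0,0,0,0,-1],[0,0.2,0,0,0,0,-1]]'
```

```text
time_s: 6.08
eef_pos: [651.6, -179.4, 42.4]
ee_rot: [-1.284, 1.083, -1.084]
wrist_force: [-2.4, 1.0, 5.8]
width: 43.2
```

Contact (+6 N). Release and rise.

```bash
python3 -m pendant '[[0,0,0,0,0,0,-0.2],[0,0,0,0,0,0,0.3],[0,0,0,0,0,0,0.5],[0,0,0,0,0,0,0.5],[0,-1,0,0,0,0,0.5],[0,-3.5,0,0,0,0,0.5],[0,-7,0,0,0,0,0.7],[0,-11,0,0,0,0,1],[0,-11,0,0,0,0,1],[0,-11,0,0,0,0,1]]'
python3 - <<'E'
from h import *
plan(451,-168,150,.292)
c=snap("wrist","pics/w7.png");i=c["pixels"]
cv2.imwrite("pics/w7c.png",cv2.resize(i[30:300,220:335],None,fx=2.2,fy=2.2,interpolation=cv2.INTER_CUBIC))
E
```

```text
time_s: 6.92
eef_pos: [653.6, -180.2, 155.0]
ee_rot: [-1.282, 1.077, -1.09]
wrist_force: [-0.0, -0.0, -0.4]
width: 85.4
pos [ 653.6 -180.2  155. ] jaw ang 0.1691 width 85.4 F [-0.  -0.  -0.4] t 6.9167
shift cm [ -4.61   0.35 -19.76] w [-0.006 -0.123  0.004] rows>= 4.9
```

View pics/w7c.png

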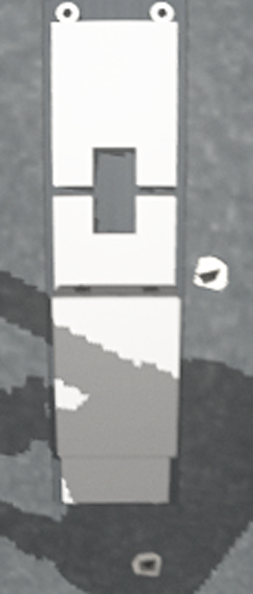

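Run:
```python
from h import *
c=np.load("pics/w7.npz")
m=lambda p:(np.array(p)+.5)/2.2-.5+[220,30]
a=wfit(c,m([(51,20),(178,20),(93,149),(136,149),(136,233),(93,233),(53,190),(177,190)]),[[-22,94],[22,94],[-8,48],[8,48],[8,16],[-8,16],[-22,32],[22,32]],30,[645,-145,.166])
b=wfit(c,m([(51,297),(180,297),(176,458),(55,458)]),[[-22,30],[22,30],[22,-30],[-22,-30]],54,[650,-178,.166])
print(a,b)
d=b[0][:2]-a[0][:2];t=a[0][2];print("rel",np.cos(t)*d[0]+np.sin(t)*d[1],-np.sin(t)*d[0]+np.cos(t)*d[1])
```

```text
(array([ 6.45500e+02, -1.46682e+02,  1.67000e-01]), [[0.6, 0.7], [-0.5, 0.6], [-0.4, -1.3], [0.5, -1.3], [0.3, 0.4], [-0.2, 0.4], [0.2, 0.3], [-0.6, 0.2]]) (array([ 6.51153e+02, -1.78350e+02,  1.65000e-01]), [[-0.4, -0.2], [0.3, -0.1], [-0.1, 0.2], [0.1, 0.2]])
rel 0.3103466086864799 -32.16709993117933
```

```bash
python3 - <<'E'
from h import *
plan(455,-165,150,.288)
E
python3 -m pendant '[[-1,0.3,-4,0,-0.06,0,1],[-2,0.3,-8,0,-0.11,0,1],[-3,0.3,-12,0,-0.12,0,1],[-4,0.3,-15.8,0,-0.12,0,1],[-4.7,0.3,-18.2,0,-0.12,0,1],[-4.8,0.3,-19.3,0,-0.12,0,1],[-4.8,0.3,-19.3,0,-0.12,0,1],[-4.8,0.3,-19.3,0,-0.12,0,1],[-4.8,0.3,-19.3,0,-0.12,0,1]]'
python3 - <<'E'
from h import *
c=snap("wrist","pics/w8.png");plan(455,-165,150,.288)
E
```

```text
pos [ 652.  -179.6  152.5] jaw ang 0.169 width 85.7 F [ 0.1  0.7 -0.1] t 6.9667
shift cm [ -4.76   0.2  -19.17] w [-0.002 -0.119  0.002] rows>= 4.7
time_s: 7.72
eef_pos: [455.0, -165.3, 147.8]
ee_rot: [-1.332, 0.992, -0.995]
wrist_force: [0.9, 0.2, -0.7]
width: 85.3
pos [ 455.1 -165.2  147.7] jaw ang 0.2891 width 85.7 F [-0.2 -0.   0.1] t 7.7667
shift cm [-0.02 -0.23 -0.  ] w [-0.001  0.001  0.001] rows>= 0.1
```

View pics/w8.png

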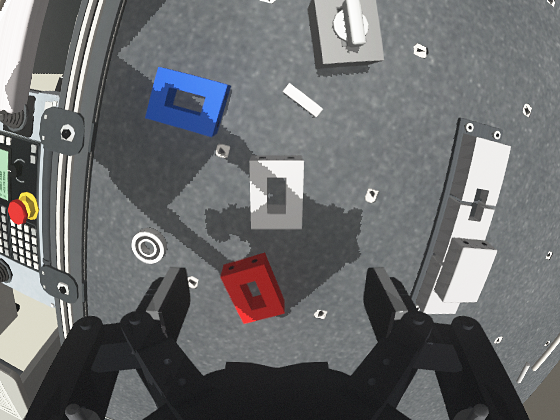

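Run:
```python
from h import *
c=np.load("pics/w8.npz");i=c["pixels"]
cv2.imwrite("pics/w8c.png",cv2.resize(i[150:240,235:315],None,fx=6.5,fy=6.5,interpolation=cv2.INTER_CUBIC))
```

```text
(no output)
```

View pics/w8c.png

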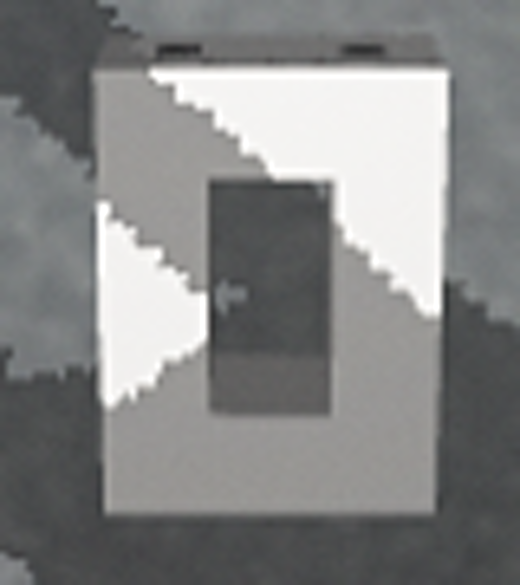

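Run:
```python
from h import *
c=np.load("pics/w8.npz")
uv=(np.array([(95,68),(449,68),(437,514),(103,514),(209,180),(331,180),(331,413),(210,413)])+.5)/6.5-.5+[235,150]
print(wfit(c,uv,[[-22,30],[22,30],[22,-30],[-22,-30],[-8,16],[8,16],[8,-16],[-8,-16]],24,[455,-163,.29]))
plan(455,-165,40,.288)
```

```text
(array([ 4.55011e+02, -1.64128e+02,  2.86000e-01]), [[-0.0, 0.2], [-0.2, 0.3], [-0.3, -0.1], [0.4, -0.2], [-0.2, -0.4], [0.5, -0.3], [0.1, 0.3], [-0.1, 0.3]])
pos [ 455.1 -165.2  147.7] jaw ang 0.2891 width 85.7 F [-0.2 -0.   0.1] t 7.7667
shift cm [-3.000e-02  1.077e+01 -1.000e-02] w [-0.001  0.001  0.001] rows>= 2.6
```

```bash
python3 -m pendant '[[0,3,0,0,0,0,1],[0,6.5,0,0,0,0,1],[0,9.5,0,0,0,0,1],[0,10.8,0,0,0,0,1],[0,10.8,0,0,0,0,1],[0,10.8,0,0,0,0,1]]'
python3 - <<'E'
from h import *
plan(455,-165,12.4,.287)
E
```

```text
time_s: 8.27
eef_pos: [454.0, -164.6, 39.0]
ee_rot: [-1.333, 0.994, -0.992]
wrist_force: [-0.2, 0.1, 0.5]
width: 85.2
pos [ 454.  -164.6   39. ] jaw ang 0.2895 width 85.2 F [-0.2  0.1  0.5] t 8.2667
shift cm [0.06 2.66 0.08] w [ 0.001  0.003 -0.001] rows>= 0.6
```

```bash
python3 -m pendant '[[0.06,1.3,0.08,0,0.002,0,1],[0.06,2.4,0.08,0,0.002,0,1],[0.06,2.6,0.08,0,0.002,0,1],[0.06,2.6,0.08,0,0.002,0,0.3],[0.06,2.6,0.08,0,0.002,0,-0.5],[0.06,2.6,0.08,0,0.002,0,-1],[0.06,2.6,0.08,0,0.002,0,-1],[0.06,2.6,0.08,0,0.002,0,-1],[0.06,2.6,0.08,0,0.002,0,-1]]'; python3 -m pendant '[[0,0,0,0,0,0,-1],[0,0,0,0,0,0,-1]]'
```

```text
time_s: 9.02
eef_pos: [455.0, -165.4, 15.0]
ee_rot: [-1.331, 0.993, -0.997]
wrist_force: [0.0, 0.1, 6.0]
width: 42.7
time_s: 9.18
eef_pos: [455.0, -165.3, 15.0]
ee_rot: [-1.331, 0.993, -0.997]
wrist_force: [-0.0, 0.6, 5.7]
width: 42.9
```

```bash
python3 -m pendant '[[0,-2,0,0,0,0,-1],[0,-6,0,0,0,0,-1],[0,-10,0,0,0,0,-1],[0,-12.5,0,0,0,0,-1],[0,-12.5,0,0,0,0,-1],[0,-12.5,0,0,0,0,-1]]'
python3 - <<'E'
from h import *
plan(640.7,-116.6,130,.167)
E
```

```text
time_s: 9.68
eef_pos: [455.0, -165.4, 140.6]
ee_rot: [-1.331, 0.991, -0.999]
wrist_force: [-1.1, -0.1, -1.0]
width: 42.9
pos [ 455.  -165.4  140.6] jaw ang 0.287 width 42.9 F [-1.1 -0.1 -1. ] t 9.6833
shift cm [ 0.58  1.12 19.19] w [-0.003  0.12   0.003] rows>= 4.6
```

```bash
python3 -m pendant '[[0.1,0.5,3,0,0.06,0,-1],[0.2,0.8,6.5,0,0.12,0,-1],[0.3,1,10.3,0,0.12,0,-1],[0.4,1,14,0,0.12,0,-1],[0.5,1,17,0,0.12,0,-1],[0.58,1,18.6,0,0.12,0,-1],[0.58,1,19.2,0,0.12,0,-1],[0.58,1,19.2,0,0.12,0,-1],[0.58,1,19.2,0,0.12,0,-1],[0.58,1,19.2,0,0.12,0,-1]]'
python3 - <<'E'
from h import *
plan(640.7,-116.6,70,.167)
E
```

```text
time_s: 10.52
eef_pos: [637.8, -116.3, 128.0]
ee_rot: [-1.285, 1.088, -1.084]
wrist_force: [0.8, 0.1, -1.3]
width: 42.8
pos [ 637.8 -116.3  128. ] jaw ang 0.1665 width 42.8 F [ 0.8  0.1 -1.3] t 10.5167
shift cm [0.08 5.79 0.3 ] w [ 0.003 -0.001 -0.001] rows>= 1.4
```

```bash
python3 -m pendant '[[0.08,2.5,0.3,0,0,0,-1],[0.08,4.5,0.3,0,0,0,-1],[0.08,5.4,0.3,0,0,0,-1],[0.08,5.4,0.3,0,0,0,-1],[0.08,5.4,0.3,0,0,0,-1],[0.08,5.4,0.3,0,0,0,-1]]'
python3 - <<'E'
from h import *
plan(640.7,-116.6,70,.167)
c=snap("wrist","pics/w9.png");plan(640.7,-116.6,60,.167)
E
```

```text
time_s: 11.02
eef_pos: [643.4, -116.9, 76.1]
ee_rot: [-1.283, 1.084, -1.087]
wrist_force: [0.4, -0.1, -0.2]
width: 42.7
pos [ 643.4 -116.9   76.1] jaw ang 0.1666 width 42.7 F [ 0.4 -0.1 -0.2] t 11.0167
shift cm [-0.07  0.61 -0.26] w [-0.002 -0.     0.001] rows>= 0.2
pos [ 643.7 -116.8   76.3] jaw ang 0.1667 width 42.7 F [ 0.8 -0.1 -1.4] t 11.0667
shift cm [-0.08  1.63 -0.3 ] w [-0.002 -0.     0.001] rows>= 0.4
```

View pics/w9.png

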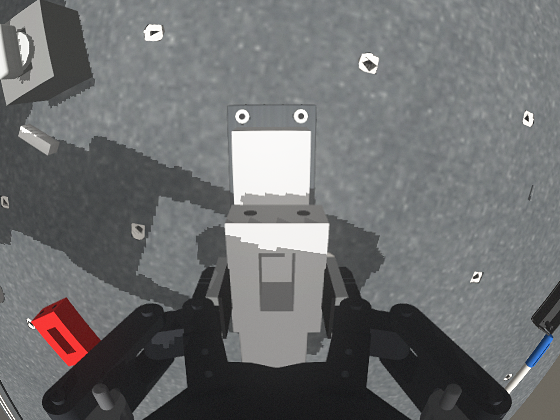

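```bash
python3 -m pendant '[[-0.08,0.2,-0.3,0,0,0,-1],[-0.08,0.4,-0.3,0,0,0,-1],[-0.08,0.4,-0.3,0,0,0,-1],[-0.08,0.4,-0.3,0,0,0,-1],[-0.08,0.4,-0.3,0,0,0,-1]]'
python3 - <<'E'
from h import *
plan(640.7,-116.6,70,.167)
c=snap("wrist","pics/w10.png");plan(640.7,-116.6,60,.167)
i=c["pixels"]
cv2.imwrite("pics/w10c.png",cv2.resize(i[95:375,215:335],None,fx=2.1,fy=2.1,interpolation=cv2.INTER_CUBIC))
E
```

```text
time_s: 11.48
eef_pos: [640.0, -116.1, 71.0]
ee_rot: [-1.283, 1.085, -1.086]
wrist_force: [0.0, -0.6, -0.5]
width: 42.9
pos [ 640.  -116.1   71. ] jaw ang 0.167 width 42.9 F [ 0.  -0.6 -0.5] t 11.4833
shift cm [0.06 0.1  0.06] w [-0.  0.  0.] rows>= 0.0
pos [ 640.  -116.1   70.9] jaw ang 0.1671 width 42.7 F [ 0.4 -0.4 -0.9] t 11.5333
shift cm [0.06 1.09 0.06] w [-0.  0.  0.] rows>= 0.3
```

View pics/w10c.png

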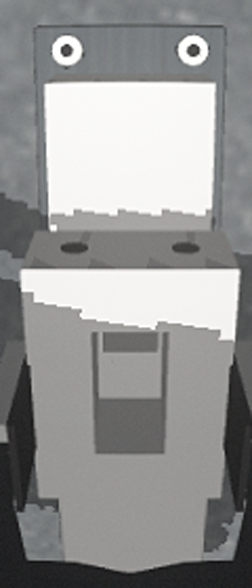

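```bash
cat >> h.py <<'E'
def wray(c,uv,z):
    K=c["mtx"];out=[]
    for u,v in np.atleast_2d(np.array(uv,float)):
        a=np.array([u-K[0,2],v-K[1,2]])/K[0,0];th=np.hypot(*a);d=np.r_[np.sin(th)*a/th,np.cos(th)]@c["R"]
        o=-c["R"].T@c["t"];out.append(o+d*(z-o[2])/d[2])
    return np.array(out)
E
python3 - <<'E'
from h import *
c=np.load("pics/w10.npz")
m=lambda p:(np.array(p)+.5)/2.1-.5+[215,95]
b=wray(c,m([(44,84),(215,82)]),30); print(b,np.linalg.norm(b[0]-b[1]))
t=.167;ax=lambda d:(np.cos(t)*d[0]+np.sin(t)*d[1],-np.sin(t)*d[0]+np.cos(t)*d[1])
for z in(78,80):
  k=wray(c,m([(22,268),(239,268)]),z); print(k,np.linalg.norm(k[0]-k[1]),"rel",ax(k.mean(0)-b.mean(0)))
E
```

```text
[[608.38283223 -58.3561157   30.        ]
 [651.92113479 -50.52403709  30.        ]] 44.23714779097043
[[613.77257403 -89.44857785  78.        ]
 [657.46049074 -82.12870921  78.        ]] 44.296890898629826 rel (np.float64(0.17761491271098073), np.float64(-31.820785797236226))
[[613.97462611 -88.581638    80.        ]
 [656.97950493 -81.3762117   80.        ]] 43.60433200808228 rel (np.float64(0.1746836862405905), np.float64(-30.999149159344967))
```

```bash
python3 -m pendant '[[0.05,0.5,0,0,0,0,-1],[0.05,1.1,0,0,0,0,-1],[0.05,1.4,0,0,0,0,-1],[0.05,1.4,0,0,0,0,-1],[0.05,1.4,0,0,0,0,-1],[0.05,1.4,0,0,0,0,-1]]'
python3 - <<'E'
from h import *
plan(640,-116.6,45,.167)
c=snap("wrist","pics/w11.png");plan(640,-116.6,45,.167)
i=c["pixels"]
cv2.imwrite("pics/w11c.png",cv2.resize(i[80:380,215:335],None,fx=2,fy=2,interpolation=cv2.INTER_CUBIC))
E
```

```text
time_s: 12.03
eef_pos: [640.0, -116.6, 56.7]
ee_rot: [-1.284, 1.085, -1.085]
wrist_force: [-0.1, 0.3, -0.6]
width: 42.9
pos [ 640.  -116.6   56.7] jaw ang 0.167 width 42.9 F [-0.1  0.3 -0.6] t 12.0333
shift cm [-0.    1.17 -0.  ] w [0. 0. 0.] rows>= 0.3
pos [ 640.1 -116.7   56.9] jaw ang 0.167 width 43.1 F [ 1.1 -0.  -0.8] t 12.0833
shift cm [-0.01  1.19 -0.01] w [-0. -0.  0.] rows>= 0.3
```

View pics/w11c.png

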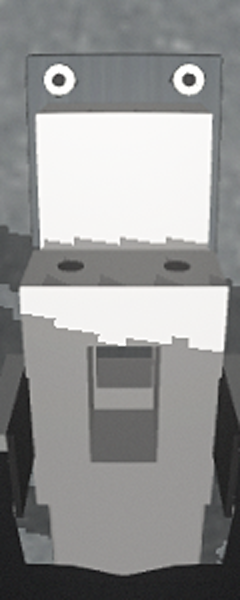

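```bash
python3 -m pendant '[[0,0.5,0,0,0,0,-1],[0,0.9,0,0,0,0,-1],[0,1.0,0,0,0,0,-1],[0,1.0,0,0,0,0,-1],[0,1.0,0,0,0,0,-1]]'
python3 - <<'E'
from h import *
plan(640,-116.6,45,.167)
c=snap("wrist","pics/w12.png");plan(640,-116.6,45,.167)
i=c["pixels"]
cv2.imwrite("pics/w12c.png",cv2.resize(i[80:380,215:335],None,fx=2,fy=2,interpolation=cv2.INTER_CUBIC))
E
```

```text
time_s: 12.5
eef_pos: [639.8, -116.6, 46.6]
ee_rot: [-1.284, 1.086, -1.085]
wrist_force: [-0.1, -0.4, -0.9]
width: 43.1
pos [ 639.8 -116.6   46.6] jaw ang 0.167 width 43.1 F [-0.1 -0.4 -0.9] t 12.5
shift cm [0.   0.16 0.02] w [ 0. -0. -0.] rows>= 0.0
pos [ 640.  -116.6   46.8] jaw ang 0.167 width 43.0 F [-0.7  0.1 -1.2] t 12.55
shift cm [-0.    0.18  0.  ] w [-0.  0.  0.] rows>= 0.0
```

View pics/w12c.png

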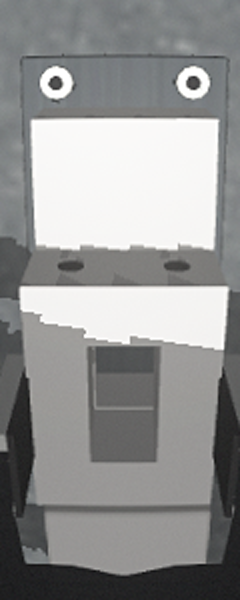

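```bash
python3 -m pendant '[[0,0.15,0,0,0,0,-1],[0,0.25,0,0,0,0,-1],[0,0.25,0,0,0,0,-1]]'; python3 -m pendant '[[0,0,0,0,0,0,-1]]'
```

```text
time_s: 12.8
eef_pos: [640.3, -116.7, 45.1]
ee_rot: [-1.283, 1.084, -1.086]
wrist_force: [-1.4, 0.1, 3.0]
width: 42.6
time_s: 12.88
eef_pos: [640.3, -116.7, 45.1]
ee_rot: [-1.283, 1.084, -1.086]
wrist_force: [-1.0, -0.3, 4.6]
width: 42.7
```

```bash
python3 -m pendant '[[0,0,0,0,0,0,-0.2],[0,0,0,0,0,0,0.3],[0,0,0,0,0,0,0.5],[0,0,0,0,0,0,0.5],[0,-1,0,0,0,0,0.5],[0,-3.5,0,0,0,0,0.5],[0,-7,0,0,0,0,0.7],[0,-11,0,0,0,0,1],[0,-11,0,0,0,0,1],[0,-11,0,0,0,0,1]]'
python3 - <<'E'
from h import *
plan(451,-168,150,.292)
c=snap("wrist","pics/w13.png");i=c["pixels"]
cv2.imwrite("pics/w13c.png",cv2.resize(i[90:370,215:340],None,fx=2.1,fy=2.1,interpolation=cv2.INTER_CUBIC))
E
```

```text
time_s: 13.72
eef_pos: [642.0, -117.2, 158.3]
ee_rot: [-1.281, 1.079, -1.091]
wrist_force: [-0.1, -0.7, -1.3]
width: 85.5
pos [ 642.  -117.2  158.3] jaw ang 0.1671 width 85.5 F [-0.1 -0.7 -1.3] t 13.7167
shift cm [  1.83   0.7  -19.69] w [-0.007 -0.125  0.004] rows>= 4.7
```

View pics/w13c.png

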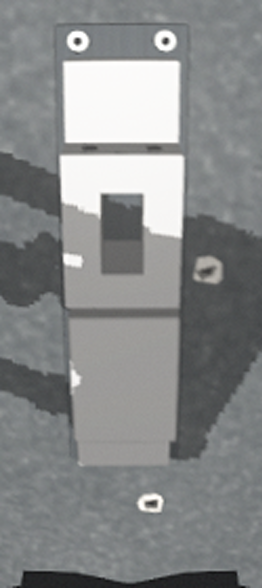

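View pics/w13.png

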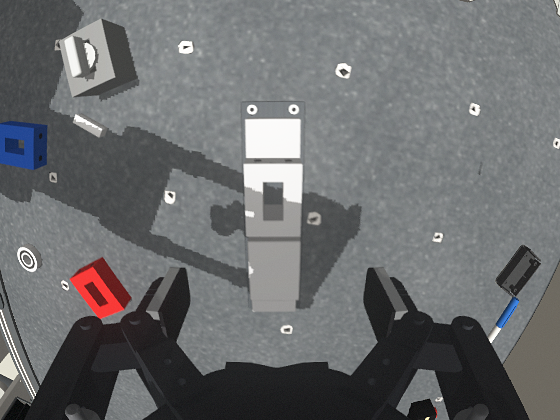

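Run:
```python
from h import *
c=np.load("pics/w13.npz")
m=lambda p:(np.array(p)+.5)/2.1-.5+[215,90]
bl=[[-22,30],[22,30],[22,-30],[-22,-30]]
a=wfit(c,m([(63,61),(180,61),(168,465),(78,465)]),[[-22,94],[22,94],[22,-94],[-22,-94]],30,[645,-145,.166])
s=wfit(c,m([(60,155),(185,155),(181,308),(66,308),(101,194),(143,194),(143,273),(101,273)]),bl+[[-8,16],[8,16],[8,-16],[-8,-16]],54,[640,-116,.166])
p=wfit(c,m([(69,318),(180,318),(176,441),(73,441)]),bl,54,[650,-178,.166])
for q in(a,s,p):print(q)
t=a[0][2]
for q in(s,p):
  d=q[0][:2]-a[0][:2];print("rel",np.cos(t)*d[0]+np.sin(t)*d[1],-np.sin(t)*d[0]+np.cos(t)*d[1],q[0][2]-t)
```

```text
(array([ 6.45197e+02, -1.46611e+02,  1.66000e-01]), [[0.5, -0.2], [-0.5, -0.3], [0.3, 0.3], [-0.3, 0.4]])
(array([ 6.40264e+02, -1.15132e+02,  1.66000e-01]), [[0.4, 0.1], [-0.6, -0.0], [-0.6, -0.1], [-0.1, 0.0], [-0.4, -0.6], [0.7, -0.7], [0.4, 0.7], [0.2, 0.7]])
(array([ 6.51391e+02, -1.78104e+02,  1.63000e-01]), [[-0.5, -0.4], [0.5, -0.4], [-0.1, 0.5], [0.1, 0.5]])
rel 0.3363589429235825 31.86139972853538 0.0
rel 0.9049935177377693 -32.083573238229775 -0.0030000000000000027
```

Run:
```python
from h import *
plan(466.4,-20.5,190,.41)
```

```text
pos [ 640.5 -116.8  155.9] jaw ang 0.167 width 85.2 F [-0.   0.1 -0.2] t 13.7667
shift cm [-12.38  -3.47 -15.56] w [-0.002 -0.243  0.002] rows>= 4.8
```

```bash
python3 -m pendant '[[-2,-1.5,-3,0,-0.08,0,1],[-4.5,-3,-6,0,-0.16,0,1],[-7,-3.5,-9,0,-0.24,0,1],[-9.5,-3.5,-12,0,-0.243,0,1],[-11.5,-3.5,-14.5,0,-0.243,0,1],[-12.4,-3.5,-15.6,0,-0.243,0,1],[-12.4,-3.5,-15.6,0,-0.243,0,1],[-12.4,-3.5,-15.6,0,-0.243,0,1],[-12.4,-3.5,-15.6,0,-0.243,0,1]]'
python3 - <<'E'
from h import *
c=snap("wrist","pics/w14.png");i=c["pixels"];plan(466.4,-20.5,190,.41)
cv2.imwrite("pics/w14c.png",cv2.resize(i[140:270,215:345],None,fx=4.5,fy=4.5,interpolation=cv2.INTER_CUBIC))
E
```

```text
time_s: 14.52
eef_pos: [467.1, -20.9, 189.1]
ee_rot: [-1.376, 0.901, -0.903]
wrist_force: [0.5, 0.7, 0.1]
width: 85.4
pos [467.2 -21.1 189. ] jaw ang 0.4095 width 85.3 F [-0.2  0.9  0.5] t 14.5667
shift cm [-0.08 -0.1  -0.05] w [-0.001 -0.     0.001] rows>= 0.0
```

View pics/w14.png

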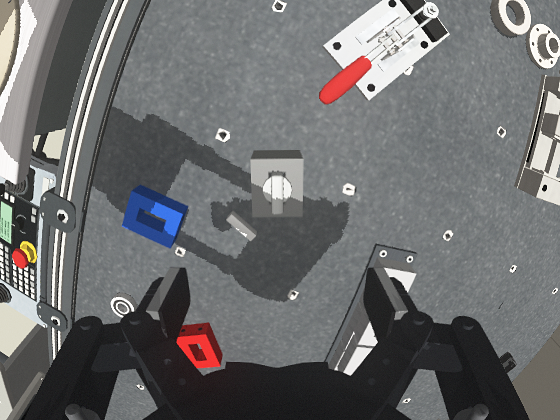

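View pics/w14c.png

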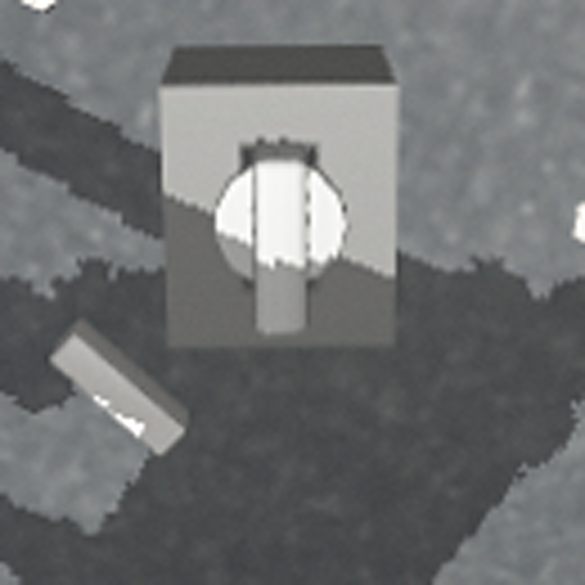

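Run:
```python
from h import *
c=np.load("pics/w14.npz")
m=lambda p:(np.array(p)+.5)/4.5-.5+[215,140]
print(wfit(c,m([(254,160),(307,160),(304,334),(257,334)]),[[-5,17],[5,17],[5,-17],[-5,-17]],67,[466,-20,.41]))
print(wfit(c,m([(162,85),(399,85),(396,347),(167,347)]),[[-23,27],[23,27],[23,-27],[-23,-27]],46,[466,-20,.41]))
print(wray(c,m([(282,221)]),51))
plan(466.4,-20.5,90,.41)
```

```text
(array([ 4.66743e+02, -1.87520e+01,  4.09000e-01]), [[-0.3, -0.2], [0.3, -0.2], [0.7, 0.2], [-0.7, 0.2]])
(array([ 4.67078e+02, -1.91470e+01,  4.11000e-01]), [[-0.0, 0.2], [0.2, 0.1], [-0.5, -0.2], [0.4, -0.1]])
[[466.80286172 -18.06957846  51.        ]]
pos [467.2 -21.1 189. ] jaw ang 0.4095 width 85.3 F [-0.2  0.9  0.5] t 14.5667
shift cm [-0.09  9.9  -0.06] w [-0.001 -0.     0.001] rows>= 2.4
```

```bash
python3 -m pendant '[[-0.2,3,0,0,0,0,0.3],[-0.2,6.5,0,0,0,0,0.3],[-0.2,9,0,0,0,0,0.3],[-0.2,9.9,0,0,0,0,0.3],[-0.2,9.9,0,0,0,0,0.3],[-0.2,9.9,0,0,0,0,0.3]]'
python3 - <<'E'
from h import *
plan(467,-19.2,62.5,.41)
E
```

```text
time_s: 15.07
eef_pos: [466.0, -18.9, 90.3]
ee_rot: [-1.376, 0.902, -0.903]
wrist_force: [1.0, 0.5, -0.2]
width: 55.8
pos [466.  -18.9  90.3] jaw ang 0.4095 width 55.8 F [ 1.   0.5 -0.2] t 15.0667
shift cm [0.07 2.78 0.09] w [-0.    -0.001  0.   ] rows>= 0.7
```

```bash
python3 -m pendant '[[0.07,1,0.09,0,0,0,0],[0.07,2,0.09,0,0,0,-0.2],[0.07,2.6,0.09,0,0,0,-0.3],[0.07,2.7,0.09,0,0,0,-0.3],[0.07,2.7,0.09,0,0,0,-0.3]]'
python3 - <<'E'
from h import *
plan(467,-19.2,62.5,.41)
c=snap("wrist","pics/w15.png")
E
```

```text
time_s: 15.48
eef_pos: [466.6, -18.9, 64.0]
ee_rot: [-1.375, 0.901, -0.903]
wrist_force: [0.3, 1.0, 1.0]
width: 30.0
pos [466.6 -18.9  64. ] jaw ang 0.41 width 30.0 F [0.3 1.  1. ] t 15.4833
shift cm [0.04 0.15 0.02] w [-0.001 -0.     0.001] rows>= 0.0
```

View pics/w15.png

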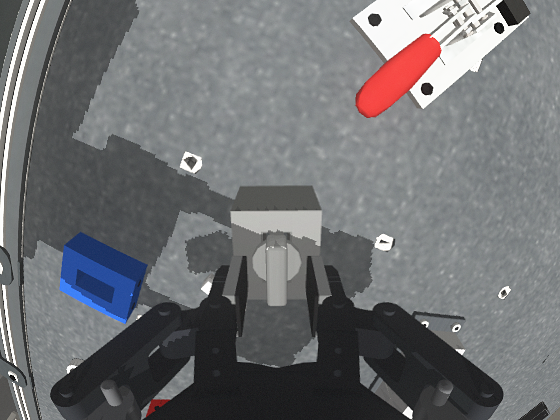

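```bash
python3 -m pendant '[[0.03,0.1,0,0,0,0,-0.3],[0.03,0.1,0,0,0,0,-0.6],[0.03,0.1,0,0,0,0,-0.8],[0.03,0.1,0,0,0,0,-1],[0.03,0.1,0,0,0,0,-1],[0.03,0.1,0,0,0,0,-1],[0.03,0.1,0,0,0,0,-1]]' 60
python3 - <<'E'
from h import *
plan(467,-19.2,62.5,.41)
E
```

```text
time_s: 16.12
eef_pos: [466.3, -19.0, 62.9]
ee_rot: [-1.375, 0.901, -0.903]
wrist_force: [-1.3, 0.3, 5.9]
width: 8.1
pos [466.3 -19.   62.9] jaw ang 0.4101 width 8.1 F [-1.3  0.3  5.9] t 16.1167
shift cm [0.04 0.04 0.05] w [-0.001  0.     0.001] rows>= 0.0
```

```bash
python3 -m pendant '[[0,-1,0,0,0,0,-1],[0,-3,0,0,0,0,-1],[0,-5.5,0,0,0,0,-1],[0,-8,0,0,0,0,-1],[0,-10,0,0,0,0,-1],[0,-10.5,0,0,0,0,-1],[0,-10.5,0,0,0,0,-1]]'
python3 - <<'E'
from h import *
plan(640.3,-115.3,165,.166)
c=snap("wrist","pics/w16.png");snap("side","pics/s16.png")
E
```

```text
time_s: 16.7
eef_pos: [466.8, -19.1, 168.3]
ee_rot: [-1.375, 0.899, -0.904]
wrist_force: [0.9, -0.3, -1.1]
width: 8.1
pos [466.8 -19.1 168.3] jaw ang 0.41 width 8.1 F [ 0.9 -0.3 -1.1] t 16.7
shift cm [15.73  0.4  12.08] w [-0.003  0.244  0.002] rows>= 4.8
```

View pics/w16.png

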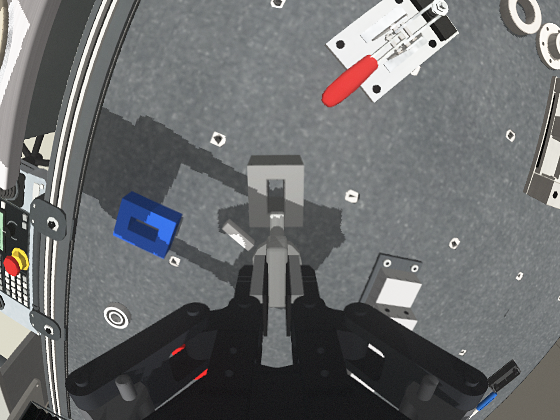

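View pics/s16.png

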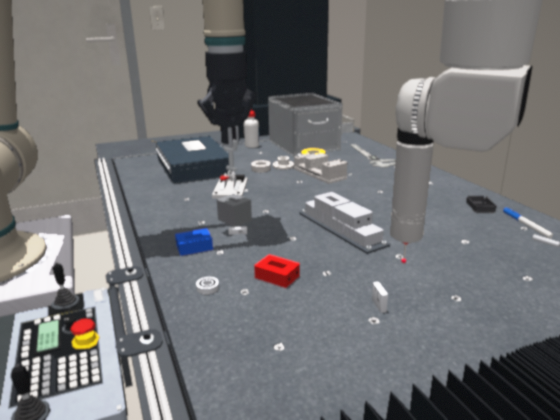

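```bash
python3 -m pendant '[[2,0.3,1.5,0,0.06,0,-1],[4.5,0.3,3.5,0,0.12,0,-1],[7,0.3,5.5,0,0.18,0,-1],[9.5,0.3,7.5,0,0.24,0,-1],[12.2,0.3,9.5,0,0.244,0,-1],[14.5,0.3,11,0,0.244,0,-1],[15.7,0.3,12.1,0,0.244,0,-1],[15.7,0.3,12.1,0,0.244,0,-1],[15.7,0.3,12.1,0,0.244,0,-1],[15.7,0.3,12.1,0,0.244,0,-1]]'
python3 - <<'E'
from h import *
plan(640.3,-115.3,130,.166)
E
```

```text
time_s: 17.63
eef_pos: [637.7, -114.0, 162.3]
ee_rot: [-1.285, 1.09, -1.083]
wrist_force: [-0.7, -0.4, -0.4]
width: 8.7
pos [ 637.7 -114.   162.3] jaw ang 0.166 width 8.7 F [-0.7 -0.4 -0.4] t 17.6333
shift cm [0.18 3.23 0.25] w [ 0.004  0.    -0.002] rows>= 0.8
```

```bash
python3 -m pendant '[[0.15,1.5,0.2,0,0,0,-1],[0.15,2.8,0.2,0,0,0,-1],[0.15,3.6,0.2,0,0,0,-1],[0.15,3.6,0.2,0,0,0,-1],[0.15,3.6,0.2,0,0,0,-1],[0.15,3.6,0.2,0,0,0,-1]]'
python3 - <<'E'
from h import *
plan(640.3,-115.3,120,.166)
c=snap("wrist","pics/w17.png");i=c["pixels"]; plan(640.3,-115.3,120,.166)
cv2.imwrite("pics/w17c.png",cv2.resize(i[70:320,200:350],None,fx=2.3,fy=2.3,interpolation=cv2.INTER_CUBIC))
E
```

```text
time_s: 18.13
eef_pos: [641.8, -115.7, 129.0]
ee_rot: [-1.283, 1.085, -1.087]
wrist_force: [0.8, -0.5, -1.2]
width: 8.6
pos [ 641.8 -115.7  129. ] jaw ang 0.1662 width 8.6 F [ 0.8 -0.5 -1.2] t 18.1333
shift cm [-0.06  0.9  -0.14] w [-0.001  0.     0.   ] rows>= 0.2
pos [ 642.  -115.8  129.3] jaw ang 0.1662 width 8.0 F [-0.3 -0.3 -0. ] t 18.1833
shift cm [-0.08  0.93 -0.16] w [-0.001  0.     0.001] rows>= 0.2
```

View pics/w17c.png

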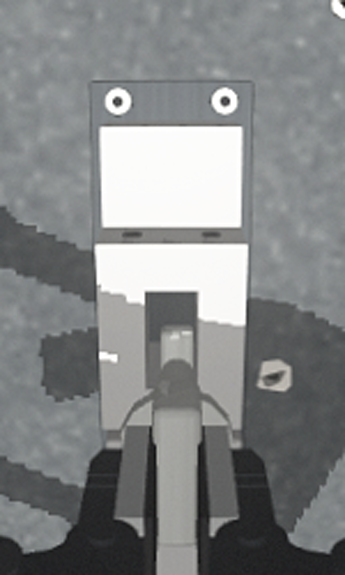

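```bash
python3 -m pendant '[[-0.07,0.4,-0.15,0,0,0,-1],[-0.07,0.8,-0.15,0,0,0,-1],[-0.07,0.8,-0.15,0,0,0,-1],[-0.07,0.8,-0.15,0,0,0,-1],[-0.07,0.8,-0.15,0,0,0,-1]]'
python3 - <<'E'
from h import *
plan(640.3,-115.3,120,.166)
c=snap("wrist","pics/w18.png");i=c["pixels"]; plan(640.3,-115.3,120,.166)
cv2.imwrite("pics/w18c.png",cv2.resize(i[70:320,200:350],None,fx=2.3,fy=2.3,interpolation=cv2.INTER_CUBIC))
E
```

```text
time_s: 18.6
eef_pos: [640.2, -115.5, 120.3]
ee_rot: [-1.283, 1.086, -1.086]
wrist_force: [-0.6, -0.4, 0.0]
width: 8.0
pos [ 640.2 -115.5  120.3] jaw ang 0.166 width 8.0 F [-0.6 -0.4  0. ] t 18.6
shift cm [-0.01  0.03  0.02] w [-0. -0.  0.] rows>= 0.0
pos [ 640.3 -115.5  120.4] jaw ang 0.1659 width 8.2 F [ 0.8  0.2 -1.4] t 18.65
shift cm [-0.02  0.04  0.01] w [-0. -0.  0.] rows>= 0.0
```

View pics/w18c.png

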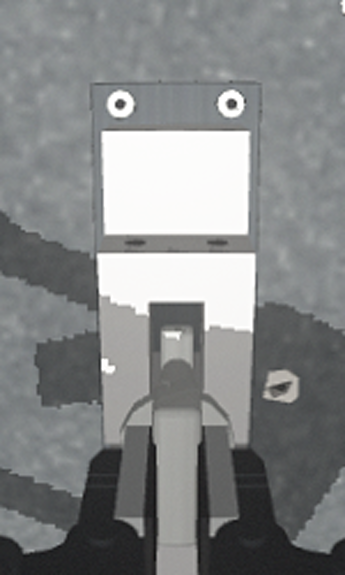

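```bash
python3 -m pendant '[[0,0.8,0,0,0,0,-1],[0,1.6,0,0,0,0,-1],[0,2,0,0,0,0,-1],[0,2,0,0,0,0,-1]]'
python3 - <<'E'
from h import *
plan(640.3,-115.3,85,.166)
c=snap("wrist","pics/w19.png");i=c["pixels"]; plan(640.3,-115.3,85,.166)
cv2.imwrite("pics/w19c.png",cv2.resize(i[70:320,200:350],None,fx=2.3,fy=2.3,interpolation=cv2.INTER_CUBIC))
E
```

```text
time_s: 18.98
eef_pos: [638.9, -115.1, 98.3]
ee_rot: [-1.285, 1.089, -1.084]
wrist_force: [-0.7, 0.6, -0.8]
width: 8.3
pos [ 638.9 -115.1   98.3] jaw ang 0.1659 width 8.3 F [-0.7  0.6 -0.8] t 18.9833
shift cm [0.04 1.33 0.14] w [ 0.003 -0.    -0.002] rows>= 0.3
pos [ 639.4 -115.2   99. ] jaw ang 0.166 width 8.2 F [-0.8  0.2 -0.8] t 19.0333
shift cm [0.02 1.4  0.09] w [ 0.002 -0.    -0.001] rows>= 0.3
```

View pics/w19c.png

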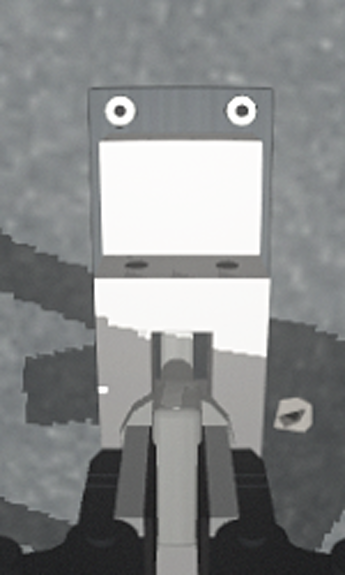

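```bash
python3 -m pendant '[[0.02,0.6,0.1,0,0,0,-1],[0.02,1.2,0.1,0,0,0,-1],[0.02,1.8,0.1,0,0,0,-1],[0.02,1.8,0.1,0,0,0,-1],[0.02,1.8,0.1,0,0,0,-1]]'
python3 - <<'E'
from h import *
plan(640.3,-115.3,72,.166)
E
```

```text
time_s: 19.45
eef_pos: [640.7, -115.4, 81.6]
ee_rot: [-1.284, 1.087, -1.085]
wrist_force: [0.6, -0.7, -0.4]
width: 8.5
pos [ 640.7 -115.4   81.6] jaw ang 0.166 width 8.5 F [ 0.6 -0.7 -0.4] t 19.45
shift cm [-0.01  0.96 -0.04] w [ 0.001 -0.    -0.001] rows>= 0.2
```

```bash
python3 -m pendant '[[0,0.5,-0.03,0,0,0,-1],[0,0.9,-0.03,0,0,0,-1],[0,0.9,-0.03,0,0,0,-1],[0,0.9,-0.03,0,0,0,-1]]'
python3 - <<'E'
from h import *
plan(640.3,-115.3,71,.166)
E
```

```text
time_s: 19.78
eef_pos: [640.6, -115.5, 72.9]
ee_rot: [-1.284, 1.087, -1.086]
wrist_force: [-0.9, 0.1, -1.5]
width: 8.1
pos [ 640.6 -115.5   72.9] jaw ang 0.166 width 8.1 F [-0.9  0.1 -1.5] t 19.7833
shift cm [-0.02  0.19 -0.02] w [ 0.001 -0.    -0.   ] rows>= 0.0
```

```bash
python3 -m pendant '[[0,0.15,0,0,0,0,-1],[0,0.25,0,0,0,0,-1],[0,0.25,0,0,0,0,-1]]'
python3 - <<'E'
from h import *
c=snap("wrist","pics/w20.png");i=c["pixels"]; plan(640.3,-115.3,71,.166)
cv2.imwrite("pics/w20c.png",cv2.resize(i[70:320,200:350],None,fx=2.3,fy=2.3,interpolation=cv2.INTER_CUBIC))
E
```

```text
time_s: 20.03
eef_pos: [641.0, -115.6, 71.0]
ee_rot: [-1.283, 1.086, -1.086]
wrist_force: [-0.3, -0.7, -1.2]
width: 8.1
pos [ 641.  -115.6   71. ] jaw ang 0.1661 width 8.5 F [0.4 0.8 0.2] t 20.0833
shift cm [-0.04 -0.   -0.07] w [-0.  0.  0.] rows>= 0.0
```

View pics/w20c.png

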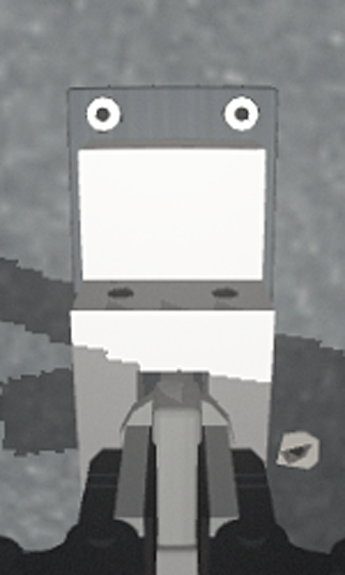

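```bash
python3 -m pendant '[[-0.03,0.08,-0.07,0,0,0,-1],[-0.03,0.15,-0.07,0,0,0,-1],[-0.03,0.15,-0.07,0,0,0,-1],[-0.03,0.15,-0.07,0,0,0,-1]]'
```

```text
time_s: 20.42
eef_pos: [641.0, -115.6, 70.9]
ee_rot: [-1.282, 1.084, -1.088]
wrist_force: [-0.7, 0.6, 6.0]
width: 8.1
```

```bash
python3 -m pendant '[[-0.02,-0.1,-0.03,0,0,0,-1],[-0.02,-0.12,-0.03,0,0.1,0,-1],[-0.02,-0.12,-0.03,0,0.22,0,-1],[-0.02,-0.12,-0.03,0,0.34,0,-1],[-0.02,-0.12,-0.03,0,0.46,0,-1],[-0.02,-0.12,-0.03,0,0.58,0,-1],[-0.02,-0.12,-0.03,0,0.7,0,-1],[-0.02,-0.12,-0.03,0,0.78,0,-1],[-0.02,-0.12,-0.03,0,0.78,0,-1],[-0.02,-0.12,-0.03,0,0.78,0,-1]]'
python3 - <<'E'
from h import *
plan(640.7,-115.4,71,-1.405)
c=snap("wrist","pics/w21.png")
E
```

```text
time_s: 21.25
eef_pos: [639.9, -115.2, 70.9]
ee_rot: [-0.854, 1.644, -1.644]
wrist_force: [-0.9, -0.6, 3.8]
width: 8.0
pos [ 639.9 -115.2   70.9] jaw ang -0.6119 width 8.0 F [-0.9 -0.6  3.8] t 21.25
shift cm [-0.03 -0.01  0.08] w [-0.     0.793 -0.   ] rows>= 6.3
```

View pics/w21.png

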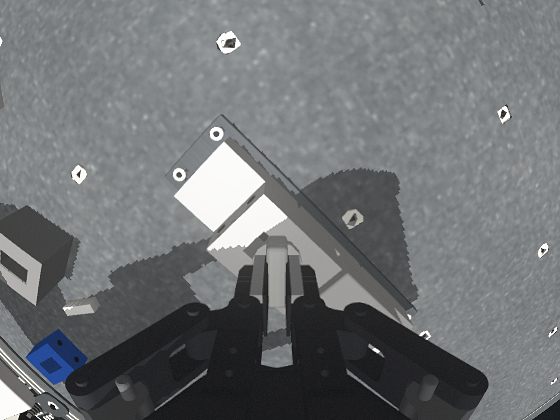

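Turning works; 45° done, blocks still in line. Second half.

```bash
python3 -m pendant '[[0,0,0.03,0,0.1,0,-1],[0,0,0.04,0,0.22,0,-1],[0,0,0.04,0,0.34,0,-1],[0,0,0.04,0,0.46,0,-1],[0,0,0.04,0,0.58,0,-1],[0,0,0.04,0,0.7,0,-1],[0,0,0.04,0,0.793,0,-1],[0,0,0.04,0,0.793,0,-1],[0,0,0.04,0,0.793,0,-1]]'
python3 - <<'E'
from h import *
plan(640.5,-115.4,71,-1.405)
c=snap("wrist","pics/w22.png")
E
```

```text
time_s: 22.05
eef_pos: [640.4, -115.3, 70.9]
ee_rot: [-0.178, 2.134, -2.134]
wrist_force: [-0.3, 1.6, 5.2]
width: 8.1
pos [ 640.4 -115.3   70.9] jaw ang -1.4037 width 8.1 F [-0.3  1.6  5.2] t 22.05
shift cm [-0.01 -0.01  0.02] w [-0.     0.001 -0.001] rows>= 0.0
```

View pics/w22.png

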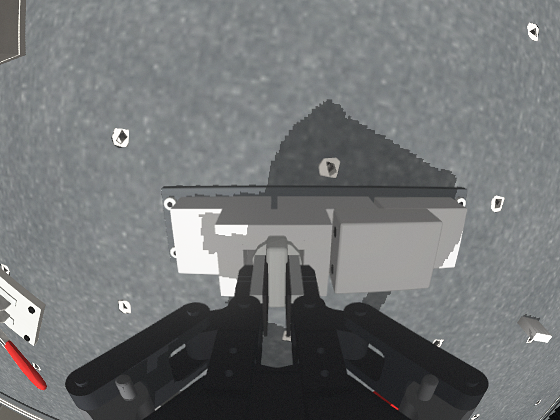

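```bash
python3 -m pendant '[[0,0,0,0,0,0,-0.7],[0,0,0,0,0,0,-0.3],[0,0,0,0,0,0,0],[0,0,0,0,0,0,0],[0,-1,0,0,0,0,0],[0,-3,0,0,0,0,0],[0,-6,0,0,0,0,0],[0,-10,0,0,0,0,0.5],[0,-10,0,0,0,0,1],[0,-10,0,0,0,0,1],[0,-10,0,0,0,0,1]]'
python3 - <<'E'
from h import *
plan(640.5,-115.4,71,-1.405)
c=snap("wrist","pics/w23.png");i=c["pixels"]
cv2.imwrite("pics/w23c.png",cv2.resize(i[140:270,150:410],None,fx=3,fy=3,interpolation=cv2.INTER_CUBIC))
E
```

```text
time_s: 23.02
eef_pos: [640.0, -115.4, 171.1]
ee_rot: [-0.175, 2.135, -2.136]
wrist_force: [0.1, 0.1, -0.8]
width: 85.1
pos [ 640.  -115.4  171.1] jaw ang -1.4069 width 85.1 F [ 0.1  0.1 -0.8] t 23.0167
shift cm [-0.05 10.01  0.  ] w [-0.    -0.002 -0.001] rows>= 2.4
```

View pics/w23.png

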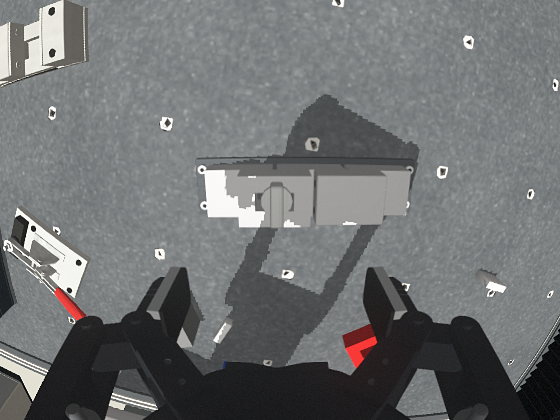

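View pics/w23c.png

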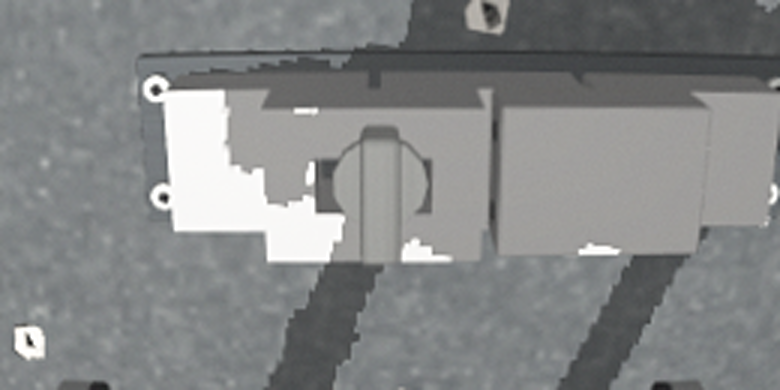

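Run:
```python
from h import *
c=np.load("pics/w23.npz");i=c["pixels"]
m=lambda p:(np.array(p)+.5)/3-.5+[150,140]
L=[[22,30],[22,-30],[-22,-30],[-22,30]]
s=wfit(c,m([(264,107),(487,107),(482,262),(268,262)]),L,54,[640,-115,.166]);print(s)
p=wfit(c,m([(498,107),(712,107),(697,252),(500,254)]),L,54,[650,-178,.166]);print(p)
for q in(s,p):
  d=q[0][:2]-[645.5,-146.8];t=.166;print("rel",np.cos(t)*d[0]+np.sin(t)*d[1],-np.sin(t)*d[0]+np.cos(t)*d[1])
k=wfit(c,m([(362,127),(398,127),(399,262),(360,262)]),[[17,5],[17,-5],[-17,-5],[-17,5]],75,[640,-115,.166]);print(k)
B=lambda z,x,y,w,l:[(x+a*np.cos(.166)-b*np.sin(.166),y+a*np.sin(.166)+b*np.cos(.166),z) for a,b in [(w,l),(w,-l),(-w,-l),(-w,l)]]
print((wproj(c,B(54,640.3,-115.1,22,30))-[150,140])*3+1,(wproj(c,B(54,651,-178.3,22,30))-[150,140])*3+1)
cv2.imwrite("pics/w23d.png",cv2.resize(i[165:240,195:420],None,fx=3.5,fy=6,interpolation=cv2.INTER_CUBIC))
snap("side","pics/s23.png")
cv2.imwrite("pics/s23c.png",cv2.resize(cv2.imread("pics/s23.png")[170:260,280:400],None,fx=6,fy=6,interpolation=cv2.INTER_CUBIC))
```

```text
(array([ 6.40452e+02, -1.15801e+02,  1.61000e-01]), [[-0.3, 0.4], [0.2, 0.5], [-0.1, -0.5], [0.2, -0.6]])
(array([ 6.52088e+02, -1.78339e+02,  1.79000e-01]), [[0.5, -0.6], [0.2, -0.6], [0.7, 0.2], [-1.4, 1.2]])
rel 0.14362521760618563 31.407000442526634
rel 1.2859764613276754 -32.19404493910186
(array([ 6.45176e+02, -1.16277e+02,  1.60000e-01]), [[-0.8, 1.1], [0.8, 1.2], [-0.0, -1.2], [0.0, -1.3]])
[[259.987167   108.94395929]
 [484.4979597  108.15528681]
 [479.60064899 260.26613639]
 [266.61206911 260.83095205]] [[499.71702109 107.81557008]
 [712.43672868 110.14955105]
 [696.89883712 257.19247891]
 [494.05442595 259.79416091]]
```

View pics/w23d.png

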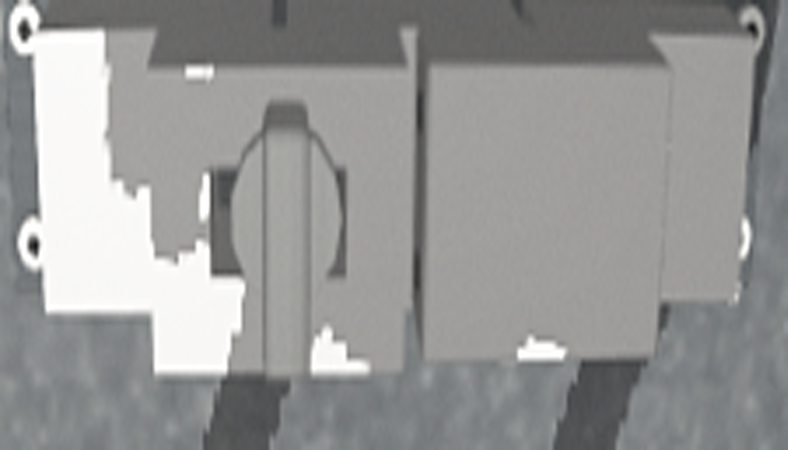

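View pics/s23c.png

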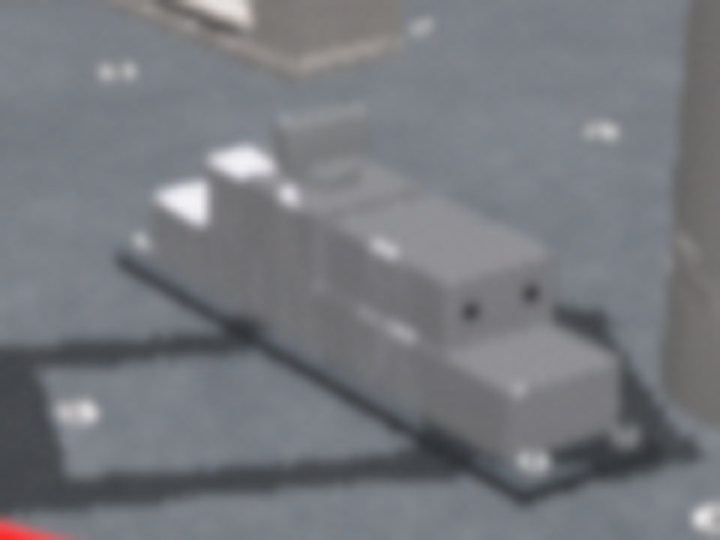

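Run:
```python
from h import *
c=np.load("pics/w23.npz");i=c["pixels"]
k=i[175:235,250:305].astype(float); k=np.clip((k-80)*2.2,0,255).astype(np.uint8)
cv2.imwrite("pics/w23e.png",cv2.resize(k,None,fx=9,fy=9,interpolation=cv2.INTER_CUBIC))
```

```text
(no output)
```

View pics/w23e.png

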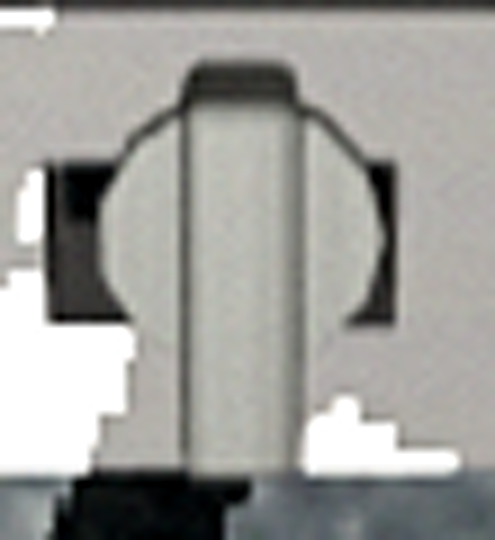

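Run:
```python
from h import *
c=np.load("pics/w23.npz")
m=lambda p:(np.array(p)+.5)/9-.5+[250,175]
print(wfit(c,m([(187,103),(300,103),(300,472),(187,472)]),[[17,5],[17,-5],[-17,-5],[-17,5]],75,[640,-115,.166]))
print(wray(c,m([(100,230),(382,232)]),59))
print(wfit(c,m([(48,160),(397,160),(395,323),(48,323)]),[[8,16],[8,-16],[-8,-16],[-8,16]],54,[640,-115,.166]))
```

```text
(array([ 6.43571e+02, -1.16819e+02,  1.63000e-01]), [[-0.5, -0.7], [0.5, -0.7], [0.2, 0.7], [-0.2, 0.8]])
[[ 641.69515341 -104.2011261    59.        ]
 [ 645.58006534 -129.00714395   59.        ]]
(array([ 6.40646e+02, -1.15341e+02,  1.61000e-01]), [[-0.4, -0.2], [0.3, -0.2], [0.1, 0.2], [-0.0, 0.2]])
```

Run:
```python
from h import *
s=ctrl.observe();print(s["time_s"],s["wrist_force"],s["width"]); print(ctrl.finish_job())
```

```text
23.1167 [-0.2711678   0.28129765  0.415943  ] 85.87384689358854
the job is handed in; nothing more can be done
None
```

The course is laid, the key is locked, and the job was handed in at about 23 s of the 67 s limit. The hand-in reports no verdict, so the results below are from my own camera checks.

- **Blocks:** The plain block went over the plain joint first, then the slotted block over the slotted joint. In the last wrist picture both lay within about 1.5 mm of their joint centres. They were within about 0.015 rad of the base line.
- **Key:** It went lengthwise through the slotted block until the collar touched down at about 6 N. I turned it 1.57 rad, so its bar lies straight across the blocks, then released it and raised the gripper clear by about 100 mm.
- **Key position:** The key sits about 2–3 mm from the joint centre, where 9 mm is allowed.
- **Bystanders:** I never touched the gauge blocks or the bearing. I did not re-measure their positions at the end.

Some checks disagreed slightly:
- The top and wrist cameras differed by about 1–2 mm in y. I used the wrist camera for both picking and placing, so most of that error cancels out.
- The plain block's sideways offset read 0.3 to 1.3 mm in different pictures.
- The fit to the key's bar left residuals of about 0.8 pixel, so its position is good to 1–2 mm.

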